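# Release a bayonet temperature sensor from a slanted heater block and hang it up

### The arm

A 6-joint arm with a two-finger parallel gripper is mounted at the origin on a cart in front of the work surface, level with it; the furniture and walls round the work are solid. World frame = base frame: x ahead of the robot, y to its left, z up, the work surface at z = 0. Lengths are in m, angles in degrees, forces in N, time in s.
With the tool pointing down it reaches from about 0.375 to 0.9 m from the base axis. Payload 3.1 kg.
Tool frame: the origin (TCP) lies on the centre line of the jaws, within the pads' length; the fingertips stand 22 mm ahead of it and the grasp point (between the pads) lies 3 mm ahead of it; y points along the fingers, z is the direction in which the jaws open and shut, and the axes are right-handed (so a half turn about y gives the same grasp; the last joint's range is limited). The gripper opens to 87 mm and grips with 3 to 60 N. Pads are 19 mm wide; open, the fingers measure 117 mm over their backs; the gripper's body (75 mm by 190 mm) begins 51 mm behind the grasp point.
Start: joints at [64.601, 30.224, 82.088, -0, 67.689, -10.227], TCP at [0.164, 0.603, 0.245] pointing down, gripper open.
Joint ranges: [-176.69, 176.69], [-43.24, 126.21], [12.49, 139.97], [-82, 262], [0, 151.66], [-163.58, 163.58]. Speed limits (degrees/s): [159.86, 159.86, 180, 180, 180, 180].

### API

Orientations are given as a 3x3 rotation matrix whose columns are the frame's x, y, z axes.
In Python, from rig import bot gives the robot as it stands.
- The arm moves only by the tool jog_arm, never from a script. Its argument "motion" is one flat list of numbers, 6 for each row, row after row: the shift along the tool's x, y, z in mm, then the turn, a rotation vector about the tool's x, y, z in degrees. A call has 1 to 20 rows; each row is the pose to reach, as a shift and turn from the pose commanded when the call began, along the tool's axes at that moment; what a row does not reach only later rows make up. A row lasts 1/8 s, in which the tool goes at most 62.5 mm and 10.7 degrees, less where a joint would pass 70% of its speed; a pose out of reach is approached as far as the arm can. A call with a gripper value outside its range is refused whole. "gripper" is the opening, from 0 (shut) to 1 (fully open), set as the call begins (left out, the last holds). The fingers move at their own pace and stop on an object; the grip force is fixed at half the most. Time passes only in rows, so rows that repeat a pose let the fingers close. It gives the time, the measured TCP pose, the force and the opening at its end, in the units of the state.
- bot.read_state(): the state, without advancing time (a new reading comes with each control period).
- bot.capture(name): name is "scene" or "top"; returns (picture, depth): 480x640x3 uint8, red, green, blue; 480x640 float32, m along the optical axis (not along the pixel's ray), 0 where there is no reading.
- bot.get_calibration(name): a dict with "mtx" (3x3 intrinsics, pixels), "pose" (4x4, takes a point from camera to world coordinates). Camera axes: x right, y up, looking along -z (the intrinsics and any distortion apply to the point x, -y, -z); pixel columns grow to the right and rows downward; lengths in m; the calibration is good to about 2 mm. A picture is of the moment at which its call begins. get_calibration takes no time and is no camera call.
- bot.hand_in(): hands the job in, once; it reports no verdict.
The state is a dict: "time_s": time; "joint_positions": joint angles; "qvel": joint speeds; "tau": joint torques, N m; "position": TCP position; "tcp_rot": TCP orientation; "force": force on the tool from outside, world axes, zero at the start; "moment": the same for the moment, N m; "opening": opening from 0.0 (shut) to 1.0 (fully open).
Only numpy, scipy, OpenCV 4.12 (cv2) and the standard library are available. Lean on these libraries where they do the work, as an engineer would, in place of code of your own. Each camera call takes 0.05 s, during which the arm holds its last target.

### The job

The orange-banded temperature sensor in the slanted heater block is due for recalibration. Release its bayonet lock without forcing it (press the sensor in against its spring, turn it anticlockwise, seen from its handle end, about its own axis as far as it goes, and let it rise), draw it straight out of the block, and hang it upright by its collar, seated in one of the free forks of the sensor rack. Leave the blue-banded sensor hanging and the two small nozzle bottles standing where they are.

Things in the scene. Friction and masses are not known exactly. Their poses are not given: they have to be found in the camera images.
- sensor: The sensor to take out, at the start in the block; 205 mm long, 90 g. Steel collar 32 mm across, 7 mm thick; above it a black ribbed 24 mm handle up to 80 mm with an orange band, then a 12x12 mm brass plug; below it a 12 mm neck, 27 mm long, then an 8 mm sheath. Origin: axis, under the collar; z to the handle; y along the 31 mm long, 6 mm thick cross-pin, 22 mm below the collar.
- sensor_grip (a point): Middle of the orange-banded sensor's round handle, on its axis 48 mm above the underside of its collar; axes as the sensor.
- sensor_tip (a point): The rounded tip of the orange-banded sensor's sheath, on its axis 113 mm below the underside of its collar.
- spare: A second sensor of the same make and size with a blue band, hanging in the rack's left fork; origin and axes likewise. Leave it alone.
- heater_block: The heater block, fixed: bare aluminium, 62x62 mm, with a round steel bayonet socket on its upper end, held slanted between the cheeks of a blue stand (base 165x118x10 mm) with a small grey terminal box behind; 150 mm high. Origin: centre under the base, on the bench top; x from the side over which the block leans (the robot's side) to the terminal box; z up.
- mouth (a point): Centre of the socket's mouth (43 mm across outside). z: out of the bore, 30 deg from vertical, leaning to the block's -x; x: along the pin's slot. Locked, the collar stands 15 mm off the mouth (5 N spring) and the tip 98 mm deep; it cannot turn or come out. Pressed in 4.5 to 8 mm (7 to 9 N; 8 mm is a hard stop) it turns 70 deg anticlockwise, seen from the handle, to a stop; let go, it rises 6 mm.
- rack: The sensor rack, fixed: dark foot 125x100x12 mm, a post at its back and a 4 mm aluminium shelf, 186 mm wide, its top 190 mm above the bench, cut into three forks open to the front (-x): slots 16 mm wide, 62 mm apart. A lip along the prongs' front ends stands 3 mm above the shelf; a strip 63 mm behind the seats, 20 mm. Origin: centre under the foot; x front to back, y left, z up.
- fork_left (a point): Seat of the left fork, where the blue-banded sensor hangs: centre of the seat in the top of the shelf, 28 mm behind the front edge of the prongs; axes as the rack.
- fork_middle (a point): Seat of the middle fork, free: the same point of this fork. A sensor hangs here with its neck in the slot (which ends 18 mm behind this point) and its collar on the shelf. It comes in from the front, collar above the lip and cross-pin below the shelf, and is then lowered.
- fork_right (a point): Seat of the right fork, free: the same point of this fork.
- cream_bottle: A cream-coloured bottle with a black nozzle, 36 mm in diameter and 95 mm high, standing loose. Origin under its centre. Leave it standing.
- red_bottle: A red bottle with a white label and nozzle, 31 mm in diameter and 90 mm high, standing loose. Origin under its centre. Leave it standing.

How it is judged (in metres and radians):
On the way:
1. the sensor has been drawn right out of the heater block: its tip is above the socket's mouth (z of sensor_tip in the frame of mouth above 0.003 m), for 0.1 s.
At the end, for the whole second after the job is handed in: Orange-banded sensor at rest in the middle or right fork: collar within 9 mm of the seat centre, 3 mm of the shelf height, upright within 0.12 rad. Blue-banded one still in the left fork (15 mm, 0.15 rad); both bottles standing (0.2 rad) (((horizontal distance between sensor and fork_middle below 0.009 m and z of sensor in the frame of fork_middle between -0.003 and 0.003 m) or (horizontal distance between sensor and fork_right below 0.009 m and z of sensor in the frame of fork_right between -0.003 and 0.003 m)) and angle between sensor's own z axis and vertical below 0.12 rad and linear speed of sensor below 0.03 m/s and horizontal distance between spare and fork_left below 0.015 m and angle between spare's own z axis and vertical below 0.15 rad and angle between each of cream_bottle, red_bottle's own z axis and vertical below 0.2 rad); the robot touches nothing.
It fails at once if the blue-banded sensor is pushed more than 20 mm away from where it hung (distance of spare from where it was at the start of the episode above 0.02 m).
It fails at once if the lock is forced: more than 80 N between the sensor and the heater block (contact force between sensor and heater_block above 80 N).
It fails at once if a bottle is shifted by more than 30 mm (distance of any of cream_bottle, red_bottle from where it was at the start of the episode above 0.03 m).
It also fails if it takes over 54 s, if anything falls off the work surface, if the arm or the gripper's body presses on something with over 40 N, if the wrist force passes 120 N, or if a joint passes its speed limit or range.

## Working session

There is one attempt and no reset: what is moved stays moved. The work goes in short steps, Python scripts to look and compute and a tool call to move; the robot and the scene stay as the last step left them, time stands still between calls to the robot, and variables do not carry over. Pictures are saved under pics/ and viewed, and the job is handed in when it is done.

Besides the shell and the picture viewer there is one more tool, called after ">>>" as name(argument=value, ...) on one line, values as JSON. jog_arm: Moves the arm, as the interface text tells. Its arguments: {"type":"object","properties":{"motion":{"type":"array","items":{"type":"number"}},"gripper":{"type":"number"}},"required":["motion"]}

```bash
ls; mkdir -p pics; python3 - <<'E'
from rig import bot
import cv2,numpy as np
s=bot.read_state(); print({k:np.round(v,3).tolist() for k,v in s.items()})
for n in ("scene","top"):
    p,d=bot.capture(n); cv2.imwrite(f"pics/{n}0.png",p[:,:,::-1]); np.savez(f"pics/{n}0.npz",p=p,d=d)
    c=bot.get_calibration(n); print(n,{k:np.round(v,4).tolist() if not isinstance(v,str) else v for k,v in c.items()}, (d>0).mean())
E
```

```text
pics
{'time_s': 0.0, 'joint_positions': [64.602, 30.28, 82.157, -0.0, 67.688, -10.228], 'qvel': [0.009, -0.081, 0.02, -0.054, -0.019, -0.03], 'tau': [-0.0, -44.004, -17.66, 0.063, 0.058, -0.0], 'position': [0.163, 0.603, 0.244], 'tcp_rot': [[0.965, -0.001, 0.262], [-0.262, -0.002, 0.965], [-0.0, -1.0, -0.002]], 'force': [-0.438, 0.597, 1.124], 'moment': [0.002, -0.014, -0.023], 'opening': 1.003}
scene {'mtx': [[587.7277, 0.0, 324.036], [0.0, 587.7277, 242.2179], [0.0, 0.0, 1.0]], 'pose': [[0.5125, 0.3991, -0.7603, -0.4823], [-0.8587, 0.2317, -0.4572, -0.5351], [-0.0064, 0.8871, 0.4615, 0.7728], [0.0, 0.0, 0.0, 1.0]]} 0.995927734375
top {'mtx': [[572.3242, 0.0, 311.4314], [0.0, 572.3242, 243.7005], [0.0, 0.0, 1.0]], 'pose': [[0.0074, 0.9974, -0.072, 0.4383], [-1.0, 0.0079, 0.0057, 0.0621], [0.0063, 0.0719, 0.9974, 1.5771], [0.0, 0.0, 0.0, 1.0]]} 0.9958528645833333
```

View pics/scene0.png

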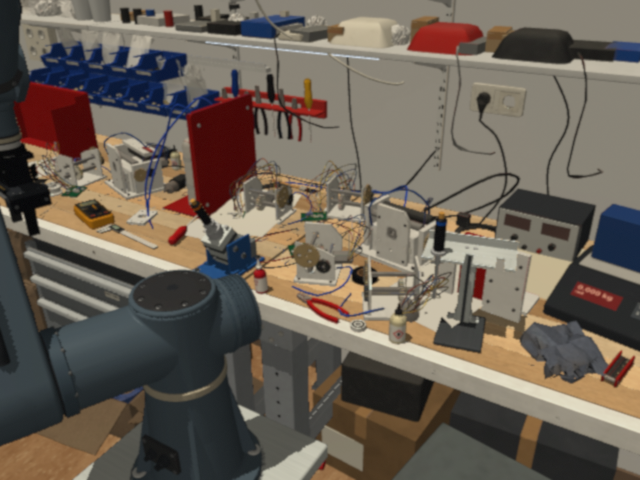

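View pics/top0.png

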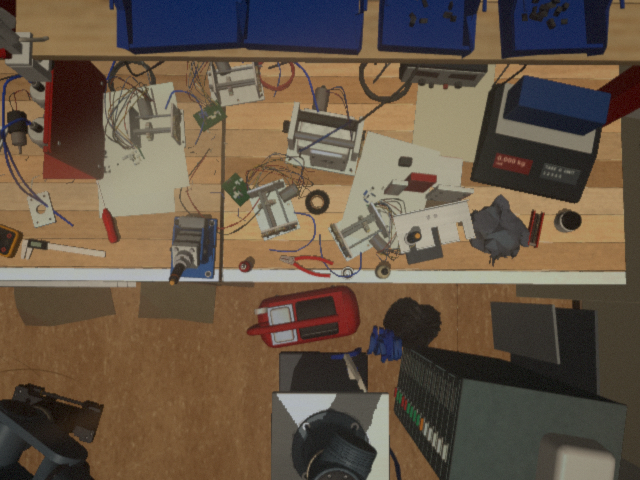

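The scene view shows the heater block with its sensor near (215,235) and the rack near (465,270). The bottles are at (261,280) and (398,325). In the top view the block is at (190,255), the rack shelf at (433,230) and the blue-banded spare at (414,235). I'll zoom in on these next.

```bash
cat > h.py <<'E'
import numpy as np,cv2
from rig import bot
def load(n,k=0):
    z=np.load(f"pics/{n}{k}.npz"); return z['p'],z['d']
def cal(n):
    c=bot.get_calibration(n); return np.array(c['mtx']),np.array(c['pose'])
def pts(n,d):
    K,T=cal(n); v,u=np.mgrid[:480,:640]
    P=np.stack([(u-K[0,2])/K[0,0]*d,-(v-K[1,2])/K[1,1]*d,-d],-1)
    return P@T[:3,:3].T+T[:3,3]
def ray(n,u,v):
    K,T=cal(n); r=T[:3,:3]@np.array([(u-K[0,2])/K[0,0],-(v-K[1,2])/K[1,1],-1]); return T[:3,3],r/np.linalg.norm(r)
def proj(n,P):
    K,T=cal(n); q=(np.atleast_2d(P)-T[:3,3])@T[:3,:3]
    return np.stack([K[0,0]*q[:,0]/-q[:,2]+K[0,2],K[1,1]*-q[:,1]/-q[:,2]+K[1,2]],-1)
def plane(n,u,v,z):
    o,r=ray(n,u,v); return o+r*(z-o[2])/r[2]
def tri(a,b):
    (o1,r1),(o2,r2)=a,b
    A=np.stack([r1,-r2],1); t=np.linalg.lstsq(A,o2-o1,rcond=None)[0]
    p,q=o1+r1*t[0],o2+r2*t[1]; return (p+q)/2,np.linalg.norm(p-q)
E
python3 - <<'E'
from h import *
def crop(n,x,y,w,h,s,o):
    p,d=load(n); cv2.imwrite(o,cv2.resize(p[y:y+h,x:x+w,::-1],None,fx=s,fy=s,interpolation=cv2.INTER_CUBIC))
crop("scene",180,190,80,100,6,"pics/c1.png")
crop("scene",360,210,180,145,4,"pics/c2.png")
crop("top",150,200,80,90,6,"pics/c3.png")
crop("top",340,180,160,110,5,"pics/c4.png")
E
```

```text
(no output)
```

View pics/c1.png

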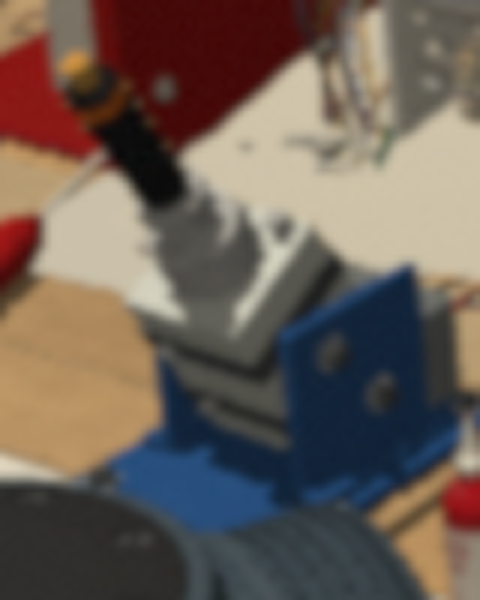

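View pics/c2.png

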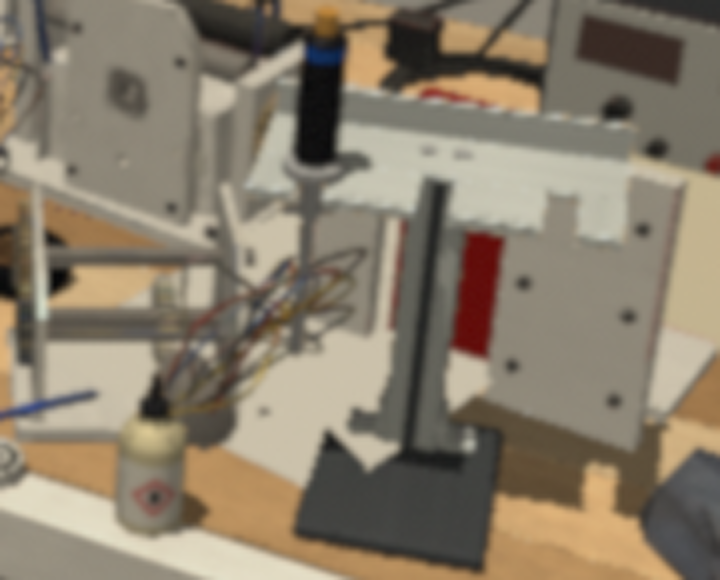

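View pics/c3.png

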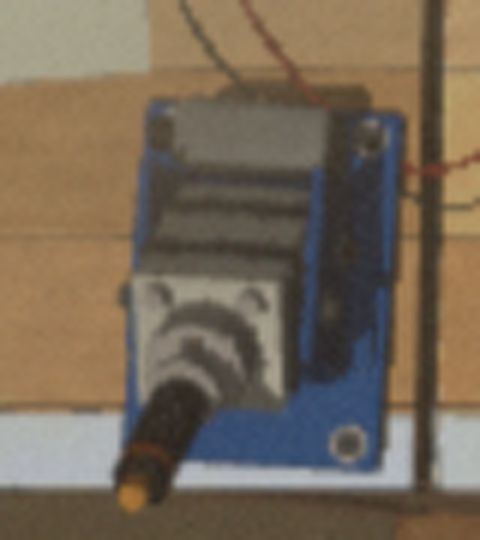

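View pics/c4.png

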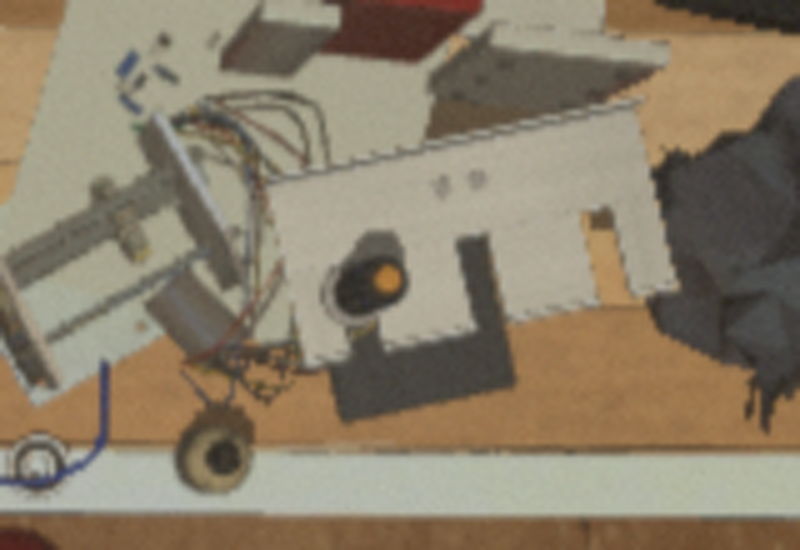

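```bash
python3 - <<'E'
from h import *
M={}
for n,(x,y,w,h) in {"scene":(183,193,45,45),"top":(160,250,40,40)}.items():
    p,d=load(n); hsv=cv2.cvtColor(p,cv2.COLOR_RGB2HSV).astype(int); R=np.zeros((480,640),bool); R[y:y+h,x:x+w]=1
    H,S,V=hsv[...,0],hsv[...,1],hsv[...,2]
    plug=R&(H>10)&(H<28)&(S>130)&(V>130)
    dark=R&(V<60)
    nl,lab,st,ce=cv2.connectedComponentsWithStats(dark.astype(np.uint8))
    print(n,st.tolist(),np.round(ce,1).tolist())
    nl,lab2,st,ce=cv2.connectedComponentsWithStats(plug.astype(np.uint8))
    print(' plug',st.tolist(),np.round(ce,1).tolist())
    P=pts(n,d)
    for l in range(1,nl):
        m=lab2==l
        if m.sum()>8: print('  plug pts',np.median(P[m],0))
p,d=load("top"); P=pts("top",d)
# bench plane check and blue base
hsv=cv2.cvtColor(p,cv2.COLOR_RGB2HSV).astype(int)
for uv in [(240,180),(560,240),(120,180),(209,273),(195,225)]: print(uv,P[uv[1],uv[0]])
p,d=load("scene"); P=pts("scene",d)
for uv in [(180,215),(560,290),(440,330)]: print(uv,P[uv[1],uv[0]])
E
```

```text
scene [[0, 0, 640, 480, 307027], [192, 201, 8, 7, 28], [196, 206, 15, 19, 145]] [[319.6, 239.5], [195.5, 204.8], [203.5, 215.5]]
 plug [[0, 0, 640, 480, 307179], [190, 199, 5, 4, 13], [183, 214, 6, 2, 6], [190, 216, 2, 1, 2]] [[319.5, 239.5], [192.1, 200.2], [185.5, 214.7], [190.5, 216.0]]
  plug pts [0.44341537 0.38134733 0.2270792 ]
top [[0, 0, 640, 480, 307050], [198, 250, 2, 15, 24], [172, 264, 12, 13, 95], [170, 276, 8, 8, 31]] [[319.6, 239.5], [198.6, 256.9], [178.2, 269.6], [174.2, 278.5]]
 plug [[0, 0, 640, 480, 307187], [170, 281, 4, 4, 13]] [[319.5, 239.5], [171.4, 282.4]]
  plug pts [0.44286617 0.38239922 0.22765585]
(240, 180) [0.72640943 0.25193376 0.01024639]
(560, 240) [ 0.5681234  -0.63734942 -0.00348838]
(120, 180) [0.72321513 0.58237058 0.01217996]
(209, 273) [0.46880878 0.33118087 0.01696407]
(195, 225) [0.59545593 0.36396726 0.05791068]
(180, 215) [ 0.72437544  0.71819984 -0.00090438]
(560, 290) [ 0.77658958 -0.40882561  0.04987144]
(440, 330) [ 0.54521211 -0.21060881  0.01002703]
```

```bash
python3 - <<'E'
from h import *
C=[(150,100),(403,115),(380,468),(124,455)]
Q=np.array([plane("top",150+(u-2.5)/6,200+(v-2.5)/6,0.010) for u,v in C]); print(Q.round(4))
print('sides',[round(np.linalg.norm(Q[i]-Q[(i+1)%4]),4) for i in range(4)],'centre',Q.mean(0))
for a,b in [(3,0),(2,1)]:
    e=Q[b]-Q[a]; print('yaw x',np.degrees(np.arctan2(e[1],e[0])))
for a,b in [(1,0),(2,3)]:
    e=Q[b]-Q[a]; print('yaw y-90',np.degrees(np.arctan2(e[1],e[0]))-90)
# sensor: plug and dark handle axis both views
m1,r=tri(ray("top",171.4,282.4),ray("scene",192.1,200.2)); print('plug',m1,r)
# axis planes
def axisplane(n,a,b):
    o,r1=ray(n,*a); _,r2=ray(n,*b); k=np.cross(r1,r2); return o,k/np.linalg.norm(k)
a=axisplane("top",(171.4,282.4),(178.2,269.6)); b=axisplane("scene",(192.1,200.2),(203.5,215.5))
d=np.cross(a[1],b[1]); d*=np.sign(d[2])/np.linalg.norm(d); print('axis',d,'tilt',np.degrees(np.arccos(d[2])),'az',np.degrees(np.arctan2(-d[1],-d[0])))
# socket ring top surface points in depth
for n in("top","scene"):
    p,dd=load(n); P=pts(n,dd)
    m=(np.abs(P[...,0]-.5)<.12)&(np.abs(P[...,1]-.36)<.1)&(P[...,2]>0.06)
    print(n,m.sum(),P[m].max(0))
E
```

```text
[[0.6241 0.4301 0.01  ]
 [0.6182 0.3141 0.01  ]
 [0.4565 0.3214 0.01  ]
 [0.4616 0.4379 0.01  ]]
sides [np.float64(0.1162), np.float64(0.1618), np.float64(0.1166), np.float64(0.1628)] centre [0.54009859 0.3758958  0.01      ]
yaw x -2.752197198157556
yaw x -2.598691831128024
yaw y-90 -2.946586079166366
yaw y-90 -2.473455014031785
plug [0.44270466 0.3816033  0.22810406] 0.002294702878111917
axis [-0.49996308  0.04576659  0.86483659] tilt 30.135948263278376 az -5.230275357188
top 1438 [0.6187741  0.42448547 0.23396959]
scene 1410 [0.61366758 0.41800794 0.23062542]
```

```bash
cat > axis.py <<'E'
from h import *
yaw=np.radians(-2.7); a=np.array([-.5*np.cos(yaw),-.5*np.sin(yaw),np.sqrt(.75)])
P0=np.array([0.4427,0.3816,0.2281])  # ~ s=88
obs={}
for n in("top","scene"):
    p,d=load(n); g=cv2.cvtColor(p,cv2.COLOR_RGB2GRAY).astype(np.float32)
    K,T=cal(n)
    cs=[]
    for s in np.arange(20,60,4):
        c=proj(n,P0+(s-88)/1000*a)[0]; c2=proj(n,P0+(s-78)/1000*a)[0]; t=(c2-c)/np.linalg.norm(c2-c); q=np.array([-t[1],t[0]])
        w=np.arange(-9,9.01,.25); S=(c+w[:,None]*q).astype(np.float32)
        v=cv2.remap(g,S[None,:,0],S[None,:,1],cv2.INTER_LINEAR)[0]
        k=np.argmin(np.where(abs(w)<3,v,999)); lo=v[k]
        l=k; 
        th=lo+35
        while l>0 and v[l]<th: l-=1
        r=k
        while r<len(w)-1 and v[r]<th: r+=1
        cs.append(((w[l]+w[r])/2,w[r]-w[l],lo))
    print(n,np.round(cs,2).tolist())
    w=np.arange(-30,110,2.); S=proj(n,P0+(w[:,None]-88)/1000*a).astype(np.float32)
    v=cv2.remap(p,S[None,:,0],S[None,:,1],cv2.INTER_LINEAR)[0]
    print([(int(x),*map(int,y)) for x,y in zip(w,v)])
E
python3 axis.py
```

```text
top [[-2.25, 13.5, 42.23], [-2.0, 14.0, 43.62], [-1.88, 14.25, 43.05], [-1.0, 13.5, 40.25], [-1.62, 14.75, 41.67], [-0.5, 12.0, 40.21], [-0.12, 11.25, 40.87], [0.12, 10.75, 45.46], [0.25, 10.0, 47.97], [0.38, 9.75, 49.44]]
[(-30, 75, 68, 60), (-28, 76, 69, 61), (-26, 78, 71, 63), (-24, 84, 77, 69), (-22, 98, 91, 82), (-20, 113, 107, 97), (-18, 124, 117, 106), (-16, 129, 120, 109), (-14, 132, 123, 112), (-12, 122, 113, 103), (-10, 106, 96, 88), (-8, 86, 76, 70), (-6, 72, 64, 57), (-4, 60, 53, 46), (-2, 53, 47, 40), (0, 53, 46, 38), (2, 52, 44, 36), (4, 51, 43, 35), (6, 50, 42, 35), (8, 49, 42, 36), (10, 51, 46, 39), (12, 55, 51, 43), (14, 58, 54, 46), (16, 58, 51, 44), (18, 57, 49, 42), (20, 54, 47, 40), (22, 52, 45, 38), (24, 51, 44, 36), (26, 52, 45, 37), (28, 52, 45, 39), (30, 51, 44, 39), (32, 51, 44, 38), (34, 51, 45, 39), (36, 53, 46, 40), (38, 53, 46, 40), (40, 52, 44, 38), (42, 51, 42, 35), (44, 51, 41, 32), (46, 59, 44, 34), (48, 68, 47, 36), (50, 74, 50, 36), (52, 77, 51, 36), (54, 78, 52, 38), (56, 70, 48, 38), (58, 61, 45, 38), (60, 57, 46, 39), (62, 56, 47, 40), (64, 55, 
[... 1235 characters left out ...]
13), (36, 13, 13, 13), (38, 13, 13, 14), (40, 13, 13, 13), (42, 12, 12, 13), (44, 12, 12, 13), (46, 13, 13, 13), (48, 16, 14, 13), (50, 23, 15, 12), (52, 39, 21, 12), (54, 60, 30, 12), (56, 75, 37, 12), (58, 83, 41, 13), (60, 77, 39, 14), (62, 63, 33, 16), (64, 47, 28, 20), (66, 32, 26, 23), (68, 33, 28, 24), (70, 39, 32, 23), (72, 55, 41, 24), (74, 70, 51, 26), (76, 81, 59, 28), (78, 89, 65, 30), (80, 102, 74, 33), (82, 124, 90, 41), (84, 157, 113, 52), (86, 183, 130, 61), (88, 194, 140, 68), (90, 190, 140, 76), (92, 174, 133, 85), (94, 150, 124, 93), (96, 131, 117, 99), (98, 125, 113, 98), (100, 121, 110, 96), (102, 121, 105, 92), (104, 122, 98, 87), (106, 124, 94, 83), (108, 130, 98, 83)]
```

```bash
cat > ov.py <<'E'
from h import *
def overlay(n,k,O,a,x,y,w,h,s,out):
    p,d=load(n,k); im=cv2.resize(p[y:y+h,x:x+w,::-1],None,fx=s,fy=s,interpolation=cv2.INTER_CUBIC)
    f=lambda P:tuple(int(round(t)) for t in ((proj(n,P)[0]-[x,y]+.5)*s))
    K,T=cal(n); v=O-T[:3,3]; v/=np.linalg.norm(v); e=np.cross(a,v); e/=np.linalg.norm(e)
    for r in(-.012,.012): cv2.line(im,f(O+.007*a+r*e),f(O+.08*a+r*e),(0,255,0),1)
    cv2.line(im,f(O),f(O+.092*a),(255,255,0),1)
    b=np.cross(a,e)
    for s_,r in((0,.016),(.007,.016),(-.015,.0215),(.092,.006)):
        c=[f(O+s_*a+r*(np.cos(t)*e+np.sin(t)*b)) for t in np.linspace(0,2*np.pi,40)]
        cv2.polylines(im,[np.array(c)],True,(255,0,255),1)
    cv2.imwrite(out,im)
if __name__=="__main__":
    yaw=np.radians(-2.7); a=np.array([-.5*np.cos(yaw),-.5*np.sin(yaw),np.sqrt(.75)])
    O=np.array([0.4427,0.3816,0.2281])-.0865*a; print(O)
    overlay("scene",0,O,a,180,190,70,70,8,"pics/o1.png"); overlay("top",0,O,a,155,240,50,50,10,"pics/o2.png")
    A=cv2.imread("pics/o1.png");B=cv2.imread("pics/o2.png");H=500
    cv2.imwrite("pics/o12.png",cv2.resize(np.hstack([cv2.resize(A,(H,H)),cv2.resize(B,(H,H))]),(800,400)))
E
python3 ov.py
```

```text
[0.48590199 0.37956265 0.1531888 ]
```

View pics/o1.png

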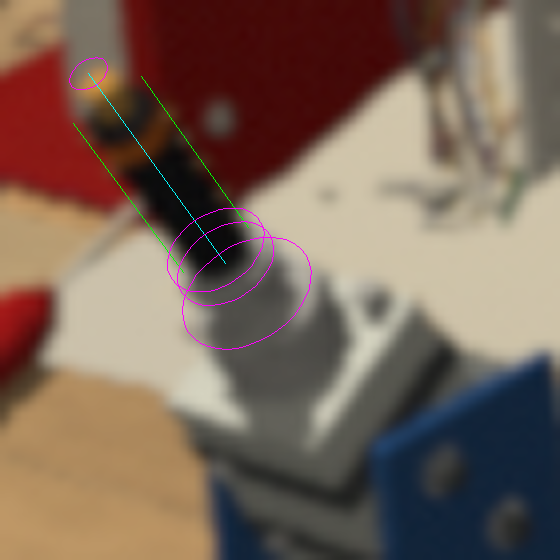

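View pics/o2.png

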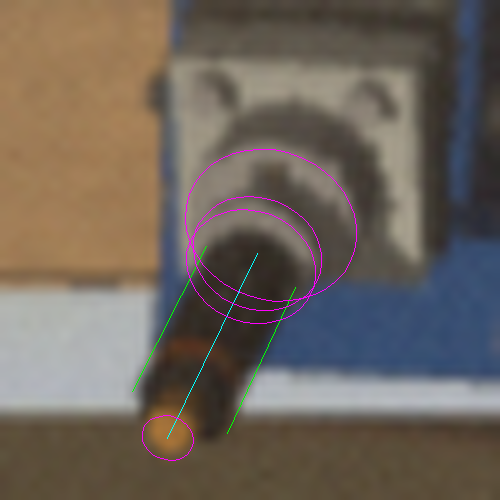

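```bash
cat > rack.py <<'E'
from h import *
yaw=np.radians(-2.7); a=np.array([-.5*np.cos(yaw),-.5*np.sin(yaw),np.sqrt(.75)])
p,d=load("top"); g=cv2.cvtColor(p,cv2.COLOR_RGB2GRAY).astype(np.float32)
f=lambda u,v,z=.19: plane("top",340+(u-2)/5,180+(v-2)/5,z)
FL,FR=f(300,368,.193),f(678,290,.193); BL,BR=f(268,182,.21),f(640,100,.21)
for A,B in((FL,FR),(BL,BR)): e=B-A; print('len',np.linalg.norm(e),'yaw',np.degrees(np.arctan2(e[1],e[0]))+90,A,B)
M=f(482,236);R=f(597,212);print('slot ends',M,R,np.linalg.norm(M-R))
# slot edges: profiles along the shelf's long axis
e=(FR-FL);e[2]=0;e/=np.linalg.norm(e); back=np.array([-e[1],e[0],0])
if back[0]<0: back=-back
for nm,S,bgap in(("mid",M,0),("right",R,0)):
    for k in(.006,.012,.018,.024,.030,.036):
        c=S-back*k; w=np.arange(-.02,.02,.0005); q=proj("top",c+w[:,None]*e).astype(np.float32)
        v=cv2.remap(g,q[None,:,0],q[None,:,1],cv2.INTER_LINEAR)[0]
        gr=np.gradient(cv2.GaussianBlur(v[None],(9,1),0)[0]); i,j=np.argmin(gr[:len(w)//2+6]),None
        j=len(w)//2-6+np.argmax(gr[len(w)//2-6:]); cc=c+e*(w[i]+w[j])/2
        print(nm,k,'edges mm',round(w[i]*1e3,1),round(w[j]*1e3,1),cc.round(4), int(v.min()),int(v.max()))
    w=np.arange(-.02,.06,.0005); q=proj("top",S-back*w[:,None]).astype(np.float32)
    v=cv2.remap(g,q[None,:,0],q[None,:,1],cv2.INTER_LINEAR)[0]; print([int(x) for x in v[::4]])
E
python3 rack.py
python3 - <<'E'
import ov,numpy as np
from h import *
yaw=np.radians(-2.7); a=np.array([-.5*np.cos(yaw),-.5*np.sin(yaw),np.sqrt(.75)])
O=np.array([.4874,.3792,.1506])
ov.overlay("scene",0,O,a,180,190,70,70,8,"pics/o3.png"); ov.overlay("top",0,O,a,155,240,50,50,10,"pics/o4.png")
A=cv2.resize(cv2.imread("pics/o3.png"),(400,400));B=cv2.resize(cv2.imread("pics/o4.png"),(400,400)); cv2.imwrite("pics/o34.png",np.hstack([A,B]))
E
```

```text
len 0.1882671441160067 yaw 12.082536595117432 [ 0.51679849 -0.15973144  0.193     ] [ 0.55620667 -0.34382792  0.193     ]
len 0.18444098054595048 yaw 12.932627245836429 [ 0.60532997 -0.14192508  0.21      ] [ 0.64660881 -0.32168752  0.21      ]
slot ends [ 0.58212954 -0.24929537  0.19      ] [ 0.59435438 -0.30560291  0.19      ] 0.057619324170088436
mid 0.006 edges mm -13.0 2.5 [ 0.5752 -0.2454  0.19  ] 68 171
mid 0.012 edges mm -14.0 2.5 [ 0.5692 -0.2462  0.19  ] 67 173
mid 0.018 edges mm -13.0 2.0 [ 0.5634 -0.2477  0.19  ] 67 174
mid 0.024 edges mm -14.0 3.0 [ 0.5575 -0.2489  0.19  ] 66 174
mid 0.03 edges mm -13.0 2.0 [ 0.5516 -0.2502  0.19  ] 67 172
mid 0.036 edges mm -14.0 3.0 [ 0.5458 -0.2515  0.19  ] 68 172
[169, 173, 174, 175, 171, 172, 170, 168, 163, 145, 100, 81, 77, 78, 77, 76, 77, 81, 83, 88, 85, 79, 76, 81, 87, 92, 87, 80, 78, 81, 81, 80, 79, 81, 78, 81, 80, 77, 75, 78]
right 0.006 edges mm -5.0 7.5 [ 0.5887 -0.3081  0.19  ] 83 170
right 0.012 edges mm -9.0 8.5 [ 0.5826 -0.3079  0.19  ] 132 170
right 0.018 edges mm -9.5 7.5 [ 0.5765 -0.3084  0.19  ] 131 171
right 0.024 edges mm -9.5 8.5 [ 0.5708 -0.3101  0.19  ] 118 171
right 0.03 edges mm -9.5 7.5 [ 0.5648 -0.3109  0.19  ] 139 171
right 0.036 edges mm -9.5 8.0 [ 0.559  -0.3124  0.19  ] 126 169
[163, 166, 166, 166, 166, 164, 162, 162, 162, 152, 111, 87, 82, 86, 100, 141, 149, 151, 152, 152, 152, 152, 151, 149, 146, 146, 146, 146, 148, 148, 148, 149, 147, 132, 115, 121, 124, 123, 123, 124]
```

View pics/o34.png

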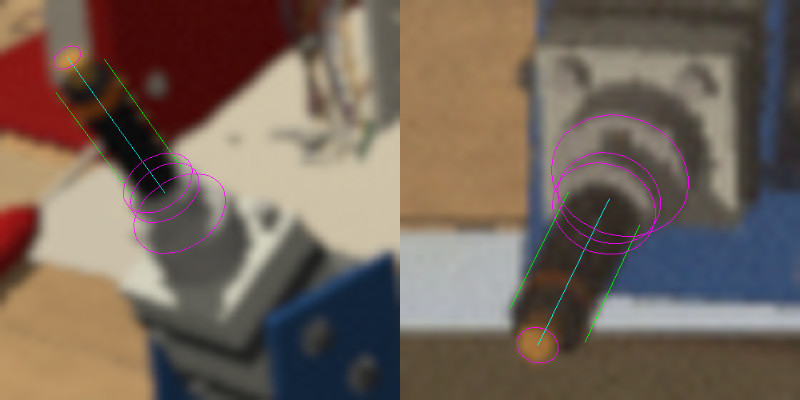

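Both views agree on the sensor to about 2 mm. The axis tilts 30° with a yaw of -2.7°, and the collar origin is near (0.487, 0.379, 0.151). The right fork seat is near (0.577, -0.3085, 0.19) with the rack yawed 12.2°. Next I'll work out the hover above the handle end.

```bash
cat > plan.py <<'E'
import numpy as np, json, sys
from scipy.spatial.transform import Rotation as Ro
yaw=np.radians(-2.7); a=np.array([-.5*np.cos(yaw),-.5*np.sin(yaw),np.sqrt(.75)])
O=np.array([.4874,.3789,.1506])
az=np.radians(74.828); 
Z0=np.array([np.cos(az),np.sin(az),0]);Y0=np.array([0,0,-1.]); C0=(np.array([.164,.603,.245]),np.stack([np.cross(Y0,Z0),Y0,Z0],1))
def comp(c,row):
    p,R=c; row=np.array(row,float); return p+R@row[:3]/1000, R@Ro.from_rotvec(np.radians(row[3:])).as_matrix()
def need(c,t):
    p,R=c; return np.r_[R.T@(t[0]-p)*1000, np.degrees(Ro.from_matrix(R.T@t[1]).as_rotvec())]
def frame(y,azz):
    y=y/np.linalg.norm(y); z=np.array([np.cos(np.radians(azz)),np.sin(np.radians(azz)),0]); z=z-y*(z@y)
    z/=np.linalg.norm(z); return np.stack([np.cross(y,z),y,z],1)
E
python3 - <<'E'
from plan import *
for azz in(30,40,50):
    t=(O+.151*a,frame(-a,azz)); print(azz,need(C0,t).round(2),t[0].round(4)); print(t[1].round(3))
E
```

```text
30 [ 297.06  -36.37 -147.95   16.67   40.02  -25.71] [0.412  0.3825 0.2814]
[[ 0.477  0.499  0.723]
 [-0.827 -0.024  0.562]
 [ 0.298 -0.866  0.402]]
40 [ 297.06  -36.37 -147.95   14.17   30.    -26.85] [0.412  0.3825 0.2814]
[[ 0.599  0.499  0.626]
 [-0.713 -0.024  0.7  ]
 [ 0.365 -0.866  0.342]]
50 [ 297.06  -36.37 -147.95   11.76   20.46  -27.78] [0.412  0.3825 0.2814]
[[ 0.696  0.499  0.516]
 [-0.584 -0.024  0.811]
 [ 0.417 -0.866  0.275]]
```

>>> jog_arm(motion=[9, -1, -4, 0.4, 0.9, -0.8, 30, -4, -15, 1.4, 3, -2.7, 59, -7, -30, 2.8, 6, -5.4, 95, -12, -47, 4.5, 9.6, -8.6, 134, -16, -67, 6.4, 13.5, -12.1, 172, -21, -86, 8.2, 17.4, -15.6, 208, -25, -104, 9.9, 21, -18.8, 238, -29, -118, 11.3, 24, -21.5, 264, -32, -132, 12.6, 26.7, -23.9, 282, -34.5, -141, 13.5, 28.5, -25.5, 294, -36, -147, 14.0, 29.7, -26.6, 297, -36.4, -148, 14.17, 30, -26.85, 297, -36.4, -148, 14.17, 30, -26.85])

```text
time_s: 1.72
position: [0.4114, 0.3826, 0.2811]
tcp_rot: [[0.598, 0.5, 0.626], [-0.713, -0.023, 0.7], [0.364, -0.866, 0.342]]
force: [-0.5, 0.3, -0.7]
opening: 1.002
```

```bash
python3 - <<'E'
from h import *
from plan import *
s=bot.read_state(); print(np.round(s['joint_positions'],1))
for n in("scene","top"):
    p,d=bot.capture(n); np.savez(f"pics/{n}1.npz",p=p,d=d)
import ov
A=load("scene",1)[0][170:250,165:265,::-1];B=load("top",1)[0][200:300,130:230,::-1]
A=cv2.resize(A,(500,400),interpolation=3);B=cv2.resize(B,(400,400),interpolation=3)[:, :300]
cv2.imwrite("pics/h1.png",np.hstack([A,B]))
c=comp(C0,[297,-36.4,-148,14.17,30,-26.85]); print(c)
print(bot.read_state()['position'])
E
```

```text
[ 41.7  18.7 103.3 -32.7  40.3  19.6]
(array([0.41191372, 0.3824285 , 0.2814    ]), array([[ 0.59850043,  0.49950693,  0.62633063],
       [-0.71331695, -0.02360144,  0.70044408],
       [ 0.36465897, -0.86598834,  0.34218128]]))
[0.41123941 0.38298499 0.28099416]
```

View pics/h1.png

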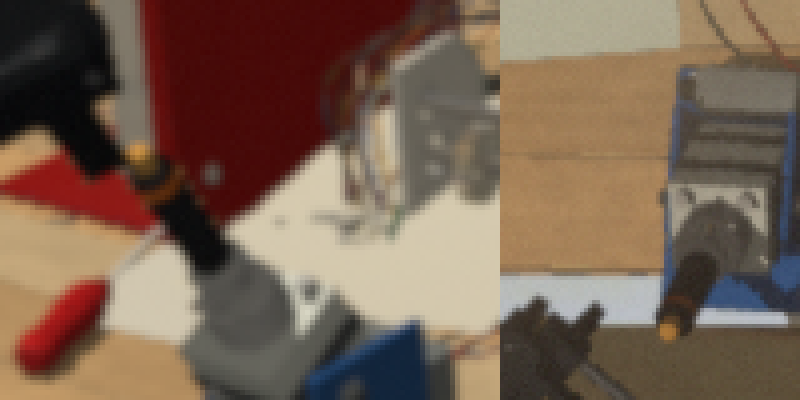

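```bash
python3 - <<'E'
from h import *
s=bot.read_state(); p=np.array(s['position']);R=np.array(s['tcp_rot'])
for off in(-.05,.05):
    P=p+R@np.array([0,.022,off]); print(P.round(3)); 
    for n,(x,y,f,ox) in {"scene":(165,170,5,0),"top":(130,200,4,500)}.items():
        q=proj(n,P)[0]; print(n,q.round(1),((q-[x,y])*f+[ox,0]).round(0))
for n in("scene","top"):
    pp,d=load(n,1); cv2.imwrite(f"pics/full_{n}1.png",pp[:,:,::-1])
E
```

```text
[0.391 0.347 0.245]
scene [186.5 204.3] [107. 172.]
top [184.3 304.6] [717. 418.]
[0.454 0.418 0.279]
scene [180.8 175.5] [79. 27.]
top [150.7 277.1] [583. 308.]
```

View pics/full_top1.png

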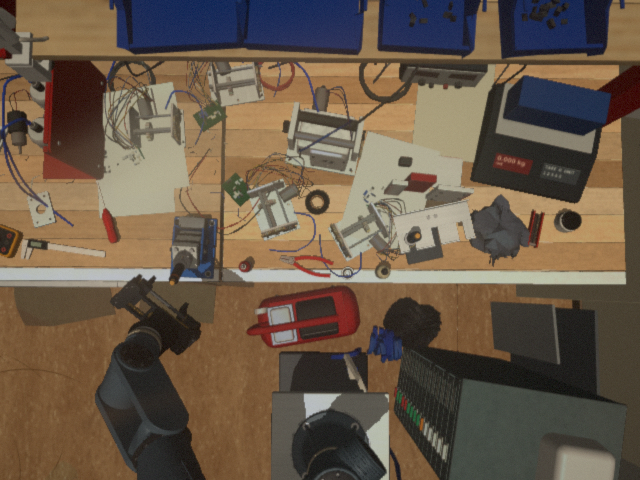

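View pics/full_scene1.png

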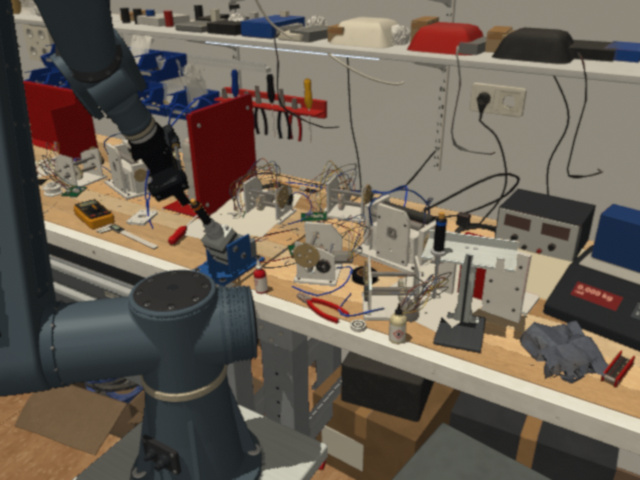

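>>> jog_arm(motion=[0, 3, 0, 0, 0, 0, 0, 10, 0, 0, 0, 0, 0, 22, 0, 0, 0, 0, 0, 37, 0, 0, 0, 0, 0, 52, 0, 0, 0, 0, 0, 66, 0, 0, 0, 0, 0, 78, 0, 0, 0, 0, 0, 87, 0, 0, 0, 0, 0, 93, 0, 0, 0, 0, 0, 96, 0, 0, 0, 0, 0, 97, 0, 0, 0, 0, 0, 97, 0, 0, 0, 0])

```text
time_s: 3.32
position: [0.4599, 0.3805, 0.1972]
tcp_rot: [[0.598, 0.5, 0.626], [-0.713, -0.023, 0.7], [0.365, -0.866, 0.343]]
force: [-0.1, 0.5, 0.0]
opening: 0.997
```

```bash
python3 - <<'E'
from h import *
s=bot.read_state(); p=np.array(s['position']);R=np.array(s['tcp_rot']); print(s['time_s'],p,s['force'],np.round(s['joint_positions'],1))
for n,(x,y,w,h,z) in {"scene":(165,170,80,80,5),"top":(140,230,80,80,5)}.items():
    im,d=bot.capture(n); np.savez(f"pics/{n}2.npz",p=im,d=d)
    c=cv2.resize(im[y:y+h,x:x+w,::-1],None,fx=z,fy=z,interpolation=3)
    for off in(-.0435,0,.0435):
        q=((proj(n,p+R@np.array([0,.003,off]))[0]-[x,y]+.5)*z).astype(int); cv2.circle(c,tuple(map(int,q)),3,(0,255,0),-1)
    for off in (.022,-.04):
        q=((proj(n,p+R@np.array([0,off,0]))[0]-[x,y]+.5)*z).astype(int); cv2.circle(c,tuple(map(int,q)),3,(255,0,255),-1)
    cv2.imwrite(f"pics/g_{n}.png",c)
cv2.imwrite("pics/g.png",np.hstack([cv2.imread("pics/g_scene.png"),cv2.imread("pics/g_top.png")]))
E
```

```text
3.325 [0.45990565 0.38047087 0.19723773] [-0.05994309  0.53313579  0.00860877] [ 37.8  28.2 104.5 -40.7  29.9  26.3]
```

View pics/g.png

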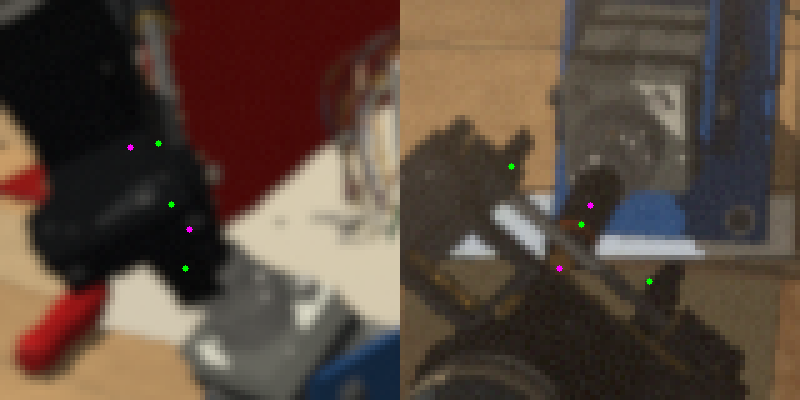

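The top view shows the orange-banded handle centred between the open fingers, with its axis through about (581,222). Closing now.

>>> jog_arm(motion=[0, 0, 0, 0, 0, 0, 0, 0, 0, 0, 0, 0, 0, 0, 0, 0, 0, 0, 0, 0, 0, 0, 0, 0, 0, 0, 0, 0, 0, 0, 0, 0, 0, 0, 0, 0, 0, 0, 0, 0, 0, 0, 0, 0, 0, 0, 0, 0], gripper=0)

```text
time_s: 4.42
position: [0.4602, 0.3808, 0.1972]
tcp_rot: [[0.598, 0.5, 0.626], [-0.713, -0.023, 0.7], [0.364, -0.866, 0.343]]
force: [1.4, 0.2, -0.7]
opening: 0.268
```

```bash
python3 - <<'E'
from h import *
for i in range(3):
    s=bot.read_state(); p=np.array(s['position']);R=np.array(s['tcp_rot']); print(s['time_s'],p.round(4),'F tool',(R.T@s['force']).round(2),'M tool',(R.T@s['moment']).round(2),s['opening']*87)
E
```

```text
4.425 [0.4602 0.3808 0.1972] F tool [0.46 1.28 0.79] M tool [-0.13 -0.01  0.24] 23.335581043825528
4.425 [0.4602 0.3808 0.1972] F tool [0.46 1.28 0.79] M tool [-0.13 -0.01  0.24] 23.335581043825528
4.425 [0.4602 0.3808 0.1972] F tool [0.46 1.28 0.79] M tool [-0.13 -0.01  0.24] 23.335581043825528
```

The grip holds at 23.3 mm with almost no side load. Now I press in 6 mm along the axis.

>>> jog_arm(motion=[0, 1, 0, 0, 0, 0, 0, 2, 0, 0, 0, 0, 0, 3, 0, 0, 0, 0, 0, 4, 0, 0, 0, 0, 0, 5, 0, 0, 0, 0, 0, 6, 0, 0, 0, 0, 0, 6, 0, 0, 0, 0, 0, 6, 0, 0, 0, 0])

```text
time_s: 5.42
position: [0.4629, 0.3805, 0.1925]
tcp_rot: [[0.598, 0.5, 0.626], [-0.713, -0.023, 0.7], [0.365, -0.866, 0.343]]
force: [-2.7, -0.3, 5.8]
opening: 0.273
```

```bash
cat > st.py <<'E'
from h import *
from plan import a,O
s=bot.read_state(); p=np.array(s['position']);R=np.array(s['tcp_rot']); print(s['time_s'],p.round(4),'s',round((p-O)@a*1000,2),'F tool',(R.T@s['force']).round(2),'M tool',(R.T@s['moment']).round(2),s['opening']*87,np.round(s['joint_positions'],1))
E
python3 st.py
```

```text
5.425 [0.4629 0.3805 0.1925] s 48.56 F tool [ 0.73 -6.37  0.06] M tool [-0.21 -0.07  0.2 ] 23.778765710658377 [ 37.6  28.8 104.5 -41.3  29.3  26.9]
```

>>> jog_arm(motion=[0, 0.5, 0, 0, 0, 0, 0, 1, 0, 0, 0, 0, 0, 1, 0, 0, 0, 0, 0, 1, 0, 0, 0, 0])

```text
time_s: 5.92
position: [0.4633, 0.3804, 0.1917]
tcp_rot: [[0.598, 0.5, 0.626], [-0.713, -0.023, 0.7], [0.365, -0.865, 0.343]]
force: [-4.4, 0.7, 6.5]
opening: 0.266
```

```bash
python3 st.py
```

```text
5.925 [0.4633 0.3804 0.1917] s 47.69 F tool [-0.76 -7.91 -0.06] M tool [-0.26 -0.09  0.17] 23.174770548597596 [ 37.5  28.9 104.5 -41.4  29.2  27. ]
```

>>> jog_arm(motion=[0, 0, 0, 0, -3, 0, 0, 0, 0, 0, -7, 0, 0, 0, 0, 0, -11, 0, 0, 0, 0, 0, -15, 0, 0, 0, 0, 0, -19, 0, 0, 0, 0, 0, -23, 0, 0, 0, 0, 0, -25, 0, 0, 0, 0, 0, -25, 0])

```text
time_s: 6.92
position: [0.4633, 0.3805, 0.1916]
tcp_rot: [[0.807, 0.5, 0.314], [-0.35, -0.023, 0.936], [0.476, -0.865, 0.157]]
force: [-3.5, 1.0, 6.3]
opening: 0.269
```

```bash
python3 st.py
```

```text
6.925 [0.4633 0.3805 0.1916] s 47.61 F tool [-0.18 -7.18  0.87] M tool [ 0.01 -0.02  0.23] 23.3678131130375 [ 37.5  28.9 104.5 -41.4  29.2   2. ]
```

>>> jog_arm(motion=[0, 0, 0, 0, -4, 0, 0, 0, 0, 0, -9, 0, 0, 0, 0, 0, -14, 0, 0, 0, 0, 0, -19, 0, 0, 0, 0, 0, -24, 0, 0, 0, 0, 0, -29, 0, 0, 0, 0, 0, -34, 0, 0, 0, 0, 0, -38, 0, 0, 0, 0, 0, -41, 0, 0, 0, 0, 0, -43, 0, 0, 0, 0, 0, -43, 0])

```text
time_s: 8.3
position: [0.4635, 0.3805, 0.1917]
tcp_rot: [[0.804, 0.501, -0.321], [0.382, -0.023, 0.924], [0.455, -0.865, -0.21]]
force: [-2.9, 0.6, 6.4]
opening: 0.267
```

```bash
python3 st.py
```

```text
8.3 [0.4635 0.3805 0.1917] s 47.62 F tool [ 0.83 -6.96  0.15] M tool [0.2  0.02 0.14] 23.199053775407926 [ 37.5  28.9 104.4 -41.4  29.2 -41. ]
```

>>> jog_arm(motion=[0, 0, 0, 0, -1, 0, 0, 0, 0, 0, -2, 0, 0, 0, 0, 0, -3, 0, 0, 0, 0, 0, -3, 0])

```text
time_s: 8.8
position: [0.4635, 0.3806, 0.1918]
tcp_rot: [[0.786, 0.501, -0.362], [0.43, -0.023, 0.903], [0.444, -0.865, -0.233]]
force: [-2.8, 0.6, 6.0]
opening: 0.269
```

```bash
python3 st.py
```

```text
8.8 [0.4635 0.3806 0.1918] s 47.63 F tool [ 0.71 -6.61  0.22] M tool [ 0.23 -0.01  0.13] 23.424950534293423 [ 37.5  28.9 104.4 -41.4  29.2 -44. ]
```

>>> jog_arm(motion=[0, 0, 0, 0, -1, 0, 0, 0, 0, 0, -2, 0, 0, 0, 0, 0, -3, 0, 0, 0, 0, 0, -3, 0])

```text
time_s: 9.3
position: [0.4635, 0.3806, 0.1918]
tcp_rot: [[0.766, 0.501, -0.403], [0.477, -0.023, 0.879], [0.431, -0.865, -0.256]]
force: [-3.7, 0.8, 6.2]
opening: 0.266
```

```bash
python3 st.py
```

```text
9.3 [0.4635 0.3806 0.1918] s 47.64 F tool [ 0.19 -7.22  0.64] M tool [0.19 0.08 0.16] 23.158506255125733 [ 37.5  28.9 104.4 -41.4  29.2 -47. ]
```

>>> jog_arm(motion=[0, 0, 0, 0, -1, 0, 0, 0, 0, 0, -2, 0, 0, 0, 0, 0, -2, 0])

```text
time_s: 9.68
position: [0.4635, 0.3806, 0.1918]
tcp_rot: [[0.752, 0.501, -0.429], [0.507, -0.022, 0.862], [0.422, -0.865, -0.271]]
force: [-3.2, 0.8, 6.3]
opening: 0.27
```

```bash
python3 st.py
```

```text
9.675 [0.4635 0.3806 0.1918] s 47.64 F tool [ 0.62 -7.14  0.33] M tool [0.19 0.01 0.18] 23.49162555625135 [ 37.5  28.9 104.4 -41.4  29.2 -49. ]
```

>>> jog_arm(motion=[0, -1, 0, 0, 0, 0, 0, -2, 0, 0, 0, 0, 0, -3, 0, 0, 0, 0, 0, -4, 0, 0, 0, 0, 0, -5, 0, 0, 0, 0, 0, -6, 0, 0, 0, 0, 0, -7, 0, 0, 0, 0, 0, -8, 0, 0, 0, 0, 0, -8, 0, 0, 0, 0])

```text
time_s: 10.8
position: [0.4597, 0.3805, 0.1981]
tcp_rot: [[0.752, 0.5, -0.429], [0.507, -0.023, 0.862], [0.421, -0.866, -0.271]]
force: [1.6, 1.0, 2.9]
opening: 0.272
```

```bash
python3 st.py
```

```text
10.8 [0.4597 0.3805 0.1981] s 54.99 F tool [ 2.94 -1.67 -0.62] M tool [ 0.18  0.03 -0.37] 23.674364417470894 [ 37.8  28.2 104.5 -40.6  30.  -49.8]
```

>>> jog_arm(motion=[0, -1, 0, 0, 0, 0, 0, -2, 0, 0, 0, 0, 0, -3, 0, 0, 0, 0, 0, -4, 0, 0, 0, 0, 0, -5, 0, 0, 0, 0, 0, -6, 0, 0, 0, 0, 0, -6, 0, 0, 0, 0])

```text
time_s: 11.68
position: [0.4566, 0.3808, 0.2031]
tcp_rot: [[0.752, 0.5, -0.429], [0.507, -0.023, 0.862], [0.421, -0.866, -0.271]]
force: [3.2, 1.7, 0.2]
opening: 0.266
```

```bash
python3 st.py
```

```text
11.675 [0.4566 0.3808 0.2031] s 60.9 F tool [3.36 1.4  0.  ] M tool [ 0.25  0.07 -0.53] 23.15608766632971 [ 38.   27.6 104.5 -40.   30.5 -50.3]
```

Force is near zero past the locked height, so the lock is released. Drawing it straight out now while watching the side load.

>>> jog_arm(motion=[0, -2, 0, 0, 0, 0, 0, -5, 0, 0, 0, 0, 0, -9, 0, 0, 0, 0, 0, -14, 0, 0, 0, 0, 0, -19, 0, 0, 0, 0, 0, -24, 0, 0, 0, 0, 0, -28, 0, 0, 0, 0, 0, -30, 0, 0, 0, 0, 0, -30, 0, 0, 0, 0])

```text
time_s: 12.8
position: [0.4411, 0.3811, 0.2292]
tcp_rot: [[0.753, 0.499, -0.429], [0.507, -0.024, 0.862], [0.42, -0.866, -0.271]]
force: [1.2, 1.2, 1.0]
opening: 0.269
```

```bash
python3 st.py
```

```text
12.8 [0.4411 0.3811 0.2292] s 91.2 F tool [ 1.96 -0.33  0.23] M tool [ 0.23 -0.01 -0.32] 23.389611329027673 [ 39.2  24.5 104.3 -37.1  33.6 -52.7]
```

>>> jog_arm(motion=[0, -3, 0, 0, 0, 0, 0, -9, 0, 0, 0, 0, 0, -17, 0, 0, 0, 0, 0, -26, 0, 0, 0, 0, 0, -35, 0, 0, 0, 0, 0, -44, 0, 0, 0, 0, 0, -53, 0, 0, 0, 0, 0, -62, 0, 0, 0, 0, 0, -71, 0, 0, 0, 0, 0, -79, 0, 0, 0, 0, 0, -84, 0, 0, 0, 0, 0, -87, 0, 0, 0, 0, 0, -87, 0, 0, 0, 0])

```text
time_s: 14.42
position: [0.3979, 0.3833, 0.3044]
tcp_rot: [[0.752, 0.5, -0.429], [0.507, -0.024, 0.862], [0.42, -0.866, -0.271]]
force: [0.2, 0.6, -0.1]
opening: 0.264
```

```bash
python3 st.py; python3 - <<'E'
from h import *
for n in("scene","top"):
    p,d=bot.capture(n); np.savez(f"pics/{n}3.npz",p=p,d=d)
A=load("scene",3)[0][130:250,150:270,::-1];B=load("top",3)[0][200:320,120:240,::-1]
cv2.imwrite("pics/out.png",np.hstack([cv2.resize(A,(400,400),interpolation=3),cv2.resize(B,(400,400),interpolation=3)]))
E
```

```text
14.425 [0.3979 0.3833 0.3044] s 178.01 F tool [0.42 0.19 0.43] M tool [0.23 0.08 0.3 ] 22.96278030943824 [ 42.9  16.3 102.5 -31.2  43.6 -57.6]
```

View pics/out.png

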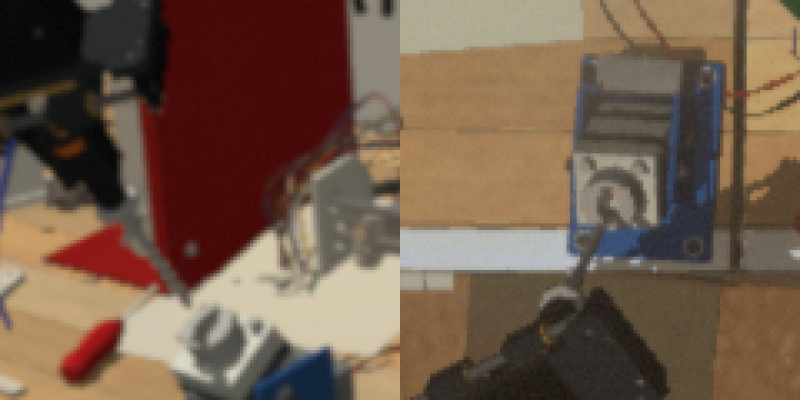

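The sensor is out. In the scene crop its tip at about (188,303) is clear above the socket, and the force is zero. Next I plan the carry to the rack.

```bash
cat >> plan.py <<'E'
def now():
    from rig import bot
    s=bot.read_state(); return (np.array(s['position']),np.array(s['tcp_rot']))
def rows(c,t,n):
    v=need(c,t); 
    return v
back=np.array([np.cos(np.radians(12.2)),np.sin(np.radians(12.2)),0]); S=np.array([.577,-.3085,.19])
E
python3 - <<'E'
from plan import *
from h import plane
print('cream',plane("top",382.7,270.6,.09),'red',plane("top",246,265,.08))
c=now(); D=np.array([0,0,-1.])
A=(c[0]-c[1][:,1]*.04,c[1])
c2=A
W=(np.array([.48,.05,.35]),frame(D,65)); print('A->W',need(c2,W).round(1), 'ang',np.linalg.norm(need(c2,W)[3:]))
P=(np.r_[(S-.1*back)[:2],.33],frame(D,12.2)); print('W->P',need(W,P).round(1),P[0])
E
```

```text
cream [ 0.47701739 -0.13211969  0.09      ] red [0.48919256 0.22413233 0.08      ]
A->W [ -87.9   49.2 -334.7    2.9   53.8   31. ] ang 62.173042983324436
W->P [ 159.8   20.  -344.4    0.    52.8    0. ] [ 0.47925841 -0.32963248  0.33      ]
```

>>> jog_arm(motion=[0, -6, 0, 0, 0, 0, 0, -18, 0, 0, 0, 0, 0, -30, 0, 0, 0, 0, -1, -38, -4, 0, 0.5, 0.3, -5, -37, -20, 0.2, 3.2, 1.9, -15, -32, -57, 0.5, 9.1, 5.3, -24, -27, -90, 0.8, 14.5, 8.4, -33, -21, -127, 1.1, 20.4, 11.8, -44, -15, -167, 1.4, 26.9, 15.5, -54, -9, -207, 1.8, 33.4, 19.2, -64, -4, -244, 2.1, 39.3, 22.6, -73, 1, -278, 2.4, 44.7, 25.7, -80, 5, -305, 2.6, 49, 28.2, -85, 8, -325, 2.8, 52.2, 30, -88, 9, -335, 2.9, 53.8, 31, -88, 9, -335, 2.9, 53.8, 31])

```text
time_s: 16.52
position: [0.4801, 0.0495, 0.3506]
tcp_rot: [[0.906, 0.001, 0.423], [-0.423, 0.001, 0.906], [0.001, -1.0, 0.001]]
force: [-0.7, 0.7, -1.1]
opening: 0.268
```

```bash
python3 st.py; python3 - <<'E'
from plan import *
D=np.array([0,0,-1.]); c=now()
P=(np.r_[(S-.1*back)[:2],.33],frame(D,12.2)); print(need(c,P).round(2))
E
```

```text
16.525 [0.4801 0.0495 0.3506] s 169.04 F tool [-0.92  1.1   0.35] M tool [ 0.01  0.02 -0.03] 23.278648952118278 [ -7.4  12.1  93.5   0.1  74.4 -72.4]
[ 1.5950e+02  2.0280e+01 -3.4393e+02 -7.0000e-02  5.2780e+01  0.0000e+00]
```

>>> jog_arm(motion=[5, 1, -10, 0, 1.6, 0, 16, 2, -34, 0, 5.3, 0, 30, 4, -65, 0, 10, 0, 46, 6, -100, 0, 15.3, 0, 64, 8, -138, 0, 21, 0, 82, 10, -176, 0, 27, 0, 100, 12, -214, 0, 33, 0, 117, 15, -251, 0, 38.5, 0, 132, 17, -284, 0, 43.6, 0, 144, 18, -310, 0, 47.5, 0, 153, 19, -330, 0, 50.7, 0, 158, 20, -341, 0, 52.3, 0, 159.5, 20, -344, 0, 52.8, 0, 159.5, 20, -344, 0, 52.8, 0, 159.5, 20, -344, 0, 52.8, 0])

```text
time_s: 18.4
position: [0.4794, -0.3285, 0.3303]
tcp_rot: [[0.213, 0.001, 0.977], [-0.977, 0.001, 0.213], [-0.001, -1.0, 0.001]]
force: [-0.6, 0.5, 0.1]
opening: 0.269
```

```bash
python3 st.py; python3 - <<'E'
from h import *
for n in("scene","top"):
    p,d=bot.capture(n); np.savez(f"pics/{n}4.npz",p=p,d=d); cv2.imwrite(f"pics/full_{n}4.png",p[:,:,::-1])
A=load("scene",4)[0][180:350,350:550,::-1]
cv2.imwrite("pics/r1.png",cv2.resize(A,None,fx=3.5,fy=3.5,interpolation=3))
B=load("top",4)[0][190:310,390:530,::-1]
cv2.imwrite("pics/r2.png",cv2.resize(B,None,fx=5,fy=5,interpolation=3))
E
```

```text
18.4 [ 0.4794 -0.3285  0.3303] s 142.9 F tool [-0.58 -0.06 -0.52] M tool [-0.03  0.   -0.03] 23.38486733478784 [-45.5  21.8  82.3   0.1  75.9 -57.8]
```

View pics/r1.png

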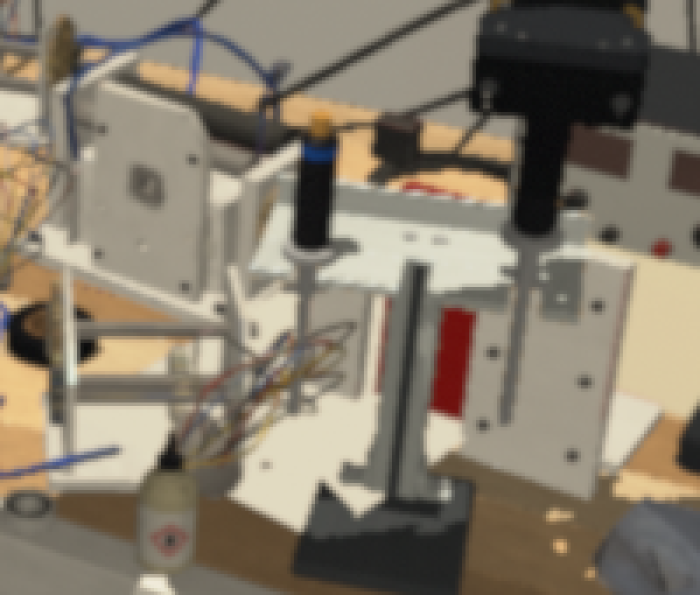

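View pics/r2.png

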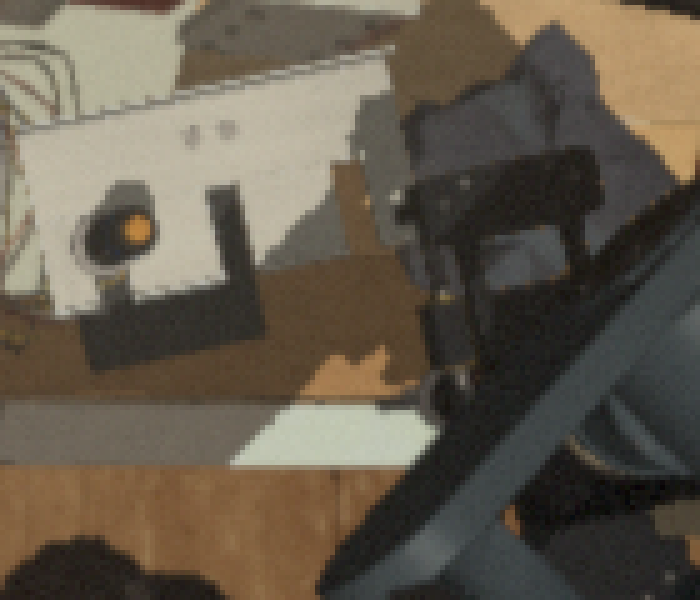

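```bash
python3 - <<'E'
from h import *
s=bot.read_state(); p=np.array(s['position'])
for d in(.041,.054,.167): 
    q=p-[0,0,d]; print(d,'scene',((proj("scene",q)[0]-[350,180]+.5)*3.5).round(1),'top',((proj("top",q)[0]-[390,190]+.5)*5).round(1))
A=load("scene",4)[0][235:310,480:520,::-1]
cv2.imwrite("pics/r3.png",cv2.resize(A,None,fx=8,fy=8,interpolation=3))
print(proj("scene",p-[0,0,.054]),proj("scene",p-[0,0,.167]))
E
```

```text
0.041 scene [536.1 214.1] top [459.5 392.3]
0.054 scene [532.7 236.6] top [450.8 393.1]
0.167 scene [504.7 422.1] top [382.4 399.8]
[[501.69960803 247.11028442]] [[493.71260734 300.10725337]]
```

View pics/r3.png

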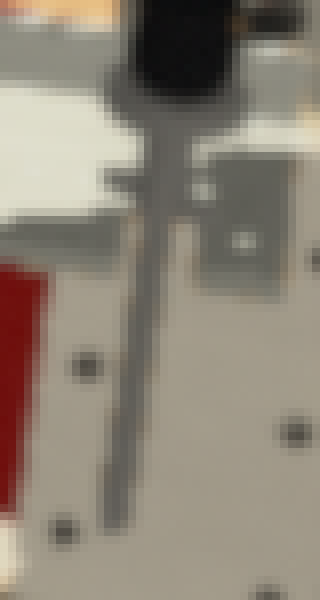

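```bash
python3 - <<'E'
from h import *
from plan import S,back
left=np.array([-back[1],back[0],0])
x,y,w,h,z=430,235,110,50,7
p,d=load("scene",0); im=cv2.resize(p[y:y+h,x:x+w,::-1],None,fx=z,fy=z,interpolation=3)
f=lambda P:tuple(int(t) for t in ((proj("scene",P)[0]-[x,y]+.5)*z).round())
for sh in(0,.062):
  for e in(-.008,.008):
    B=S+left*sh; cv2.line(im,f(B+left*e-back*.028),f(B+left*e+back*.018),(0,255,0),1)
  cv2.line(im,f(B+left*.008+back*.018),f(B-left*.008+back*.018),(255,0,255),1)
cv2.imwrite("pics/s1.png",im)
x,y,w,h,z=390,200,100,70,7
p,d=load("top",0); im=cv2.resize(p[y:y+h,x:x+w,::-1],None,fx=z,fy=z,interpolation=3)
f=lambda P:tuple(int(t) for t in ((proj("top",P)[0]-[x,y]+.5)*z).round())
for sh in(0,.062):
  for e in(-.008,.008):
    B=S+left*sh; cv2.line(im,f(B+left*e-back*.028),f(B+left*e+back*.018),(0,255,0),1)
  cv2.line(im,f(B+left*.008+back*.018),f(B-left*.008+back*.018),(255,0,255),1)
cv2.imwrite("pics/s2.png",im)
E
```

```text
(no output)
```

View pics/s1.png

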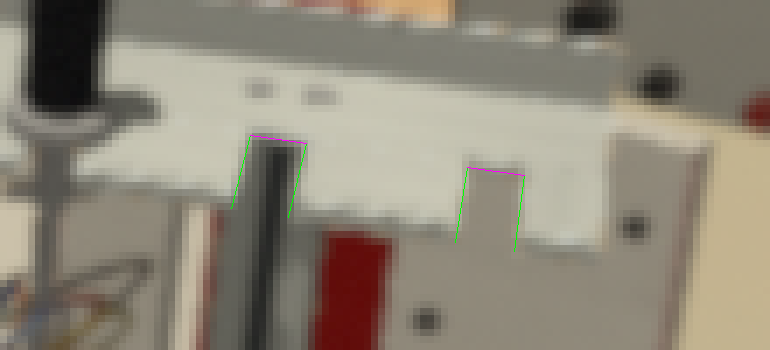

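View pics/s2.png

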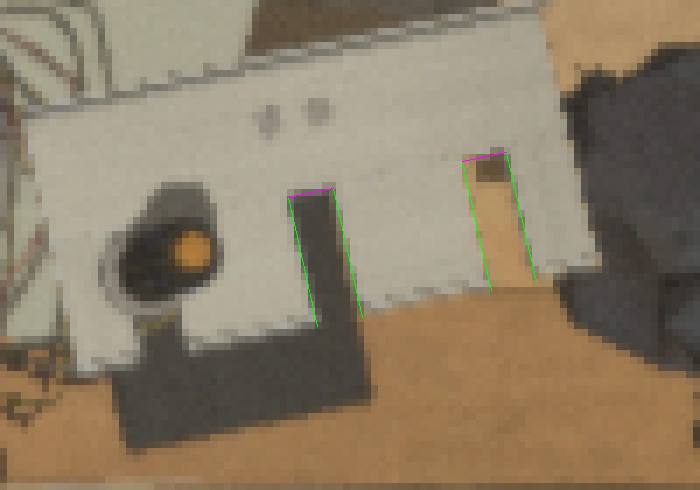

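>>> jog_arm(motion=[0, 4, 0, 0, 0, 0, 0.5, 12, 0, 0, 0, 0, 1, 23, 0, 0, 0, 0, 1, 36, 0, 0, 0, 0, 1, 49, 0, 0, 0, 0, 1, 60, 0, 0, 0, 0, 1, 69, 0, 0, 0, 0, 1, 75, 0, 0, 0, 0, 1, 77, 0, 0, 0, 0, 1, 77, 0, 0, 0, 0, 1, 77, 0, 0, 0, 0])

```text
time_s: 19.88
position: [0.4798, -0.3305, 0.2536]
tcp_rot: [[0.212, 0.001, 0.977], [-0.977, -0.0, 0.212], [0.0, -1.0, 0.001]]
force: [-1.2, -0.4, -0.8]
opening: 0.268
```

```bash
python3 st.py; python3 - <<'E'
from plan import *
c=now(); T=np.r_[S[:2],.253]; print(need(c,(T,frame(np.array([0,0,-1.]),12.2))).round(2))
from h import *
A=bot.capture("scene")[0][215:320,440:540,::-1]
cv2.imwrite("pics/r5.png",cv2.resize(A,None,fx=5.5,fy=5.5,interpolation=3))
E
```

```text
19.875 [ 0.4798 -0.3305  0.2536] s 76.23 F tool [ 0.13  0.76 -1.26] M tool [-0.08  0.01 -0.08] 23.35672392000501 [-45.6  26.3  87.8   0.1  65.8 -57.8]
[-9.200e-01  6.700e-01  9.963e+01 -7.000e-02  2.000e-02  2.000e-02]
```

View pics/r5.png

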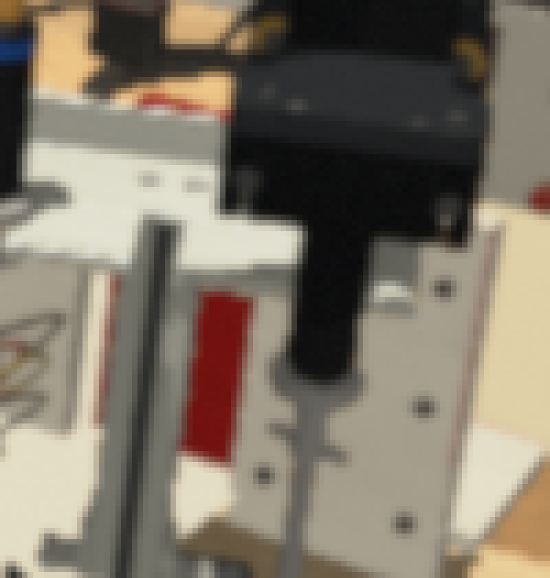

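>>> jog_arm(motion=[0, 0, 4, 0, 0, 0, -0.2, 0, 12, 0, 0, 0, -0.4, 0, 22, 0, 0, 0, -0.5, 0, 33, 0, 0, 0, -0.5, 0, 43, 0, 0, 0, -0.5, 0, 52, 0, 0, 0, -0.5, 0, 58, 0, 0, 0, -0.5, 0, 60, 0, 0, 0, -0.5, 0, 60, 0, 0, 0])

```text
time_s: 21.05
position: [0.5381, -0.3171, 0.2531]
tcp_rot: [[0.212, 0.0, 0.977], [-0.977, 0.001, 0.212], [-0.001, -1.0, 0.0]]
force: [0.1, 0.2, -0.3]
opening: 0.268
```

```bash
python3 st.py; python3 - <<'E'
from plan import *
c=now(); T=np.r_[S[:2],.253]; print(need(c,(T,frame(np.array([0,0,-1.]),12.2))).round(2))
from h import *
A=bot.capture("scene")[0][215:320,440:540,::-1]
cv2.imwrite("pics/r6.png",cv2.resize(A,None,fx=5.5,fy=5.5,interpolation=3))
E
```

```text
21.05 [ 0.5381 -0.3171  0.2531] s 47.07 F tool [-0.19  0.32  0.11] M tool [-0.07 -0.01 -0.05] 23.318664208131942 [-40.8  29.7  81.6   0.   68.7 -53. ]
[-1.400e-01  1.200e-01  3.986e+01 -2.000e-02  3.000e-02 -3.000e-02]
```

View pics/r6.png

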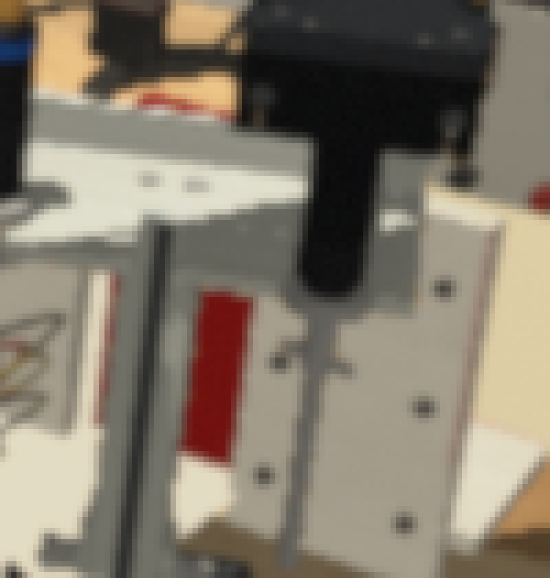

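>>> jog_arm(motion=[0, 0, 3, 0, 0, 0, 0, 0, 8, 0, 0, 0, 0, 0, 13, 0, 0, 0, 0, 0, 18, 0, 0, 0, 0, 0, 23, 0, 0, 0, 0, 0, 28, 0, 0, 0, 0, 0, 33, 0, 0, 0, 0, 0, 37, 0, 0, 0, 0, 0, 39, 0, 0, 0, 0, 0, 39, 0, 0, 0])

```text
time_s: 22.35
position: [0.5763, -0.3088, 0.2532]
tcp_rot: [[0.212, 0.001, 0.977], [-0.977, 0.001, 0.212], [-0.0, -1.0, 0.001]]
force: [0.7, -0.4, 0.6]
opening: 0.271
```

```bash
python3 st.py; python3 - <<'E'
from plan import *
c=now(); T=np.r_[S[:2],.253]; print(need(c,(T,frame(np.array([0,0,-1.]),12.2))).round(2))
from h import *
A=bot.capture("scene")[0][215:320,440:540,::-1]; B=bot.capture("top")[0][190:280,420:520,::-1]
cv2.imwrite("pics/r7.png",np.hstack([cv2.resize(A,(400,420),interpolation=3),cv2.resize(B,(400,420),interpolation=3)]))
E
```

```text
22.35 [ 0.5763 -0.3088  0.2532] s 28.22 F tool [ 0.49 -0.57  0.57] M tool [-0.04 -0.01 -0.03] 23.540719694238987 [-38.   32.   77.1   0.   70.9 -50.2]
[-0.14  0.18  0.72 -0.04  0.03 -0.03]
```

View pics/r7.png

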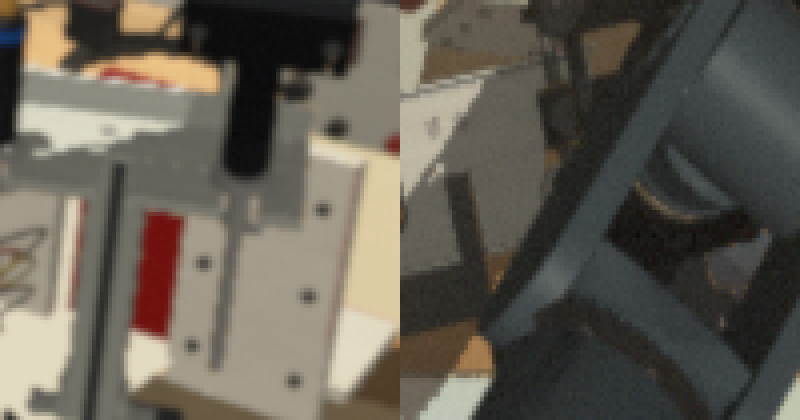

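The neck is in the right fork's slot at about (240,205) in the scene crop, with no contact force. Lowering now.

>>> jog_arm(motion=[0, 1, 0, 0, 0, 0, 0, 2.5, 0, 0, 0, 0, 0, 4, 0, 0, 0, 0, 0, 5.5, 0, 0, 0, 0, 0, 7, 0, 0, 0, 0, 0, 8, 0, 0, 0, 0, 0, 8, 0, 0, 0, 0])

```text
time_s: 23.32
position: [0.5763, -0.3089, 0.2474]
tcp_rot: [[0.212, 0.001, 0.977], [-0.977, -0.0, 0.212], [0.001, -1.0, 0.001]]
force: [-2.6, 1.4, 7.5]
opening: 0.268
```

```bash
python3 st.py
```

```text
23.325 [ 0.5763 -0.3089  0.2474] s 23.19 F tool [-1.9  -7.54 -2.25] M tool [-0.44 -0.01  0.4 ] 23.28994450009803 [-38.   32.3  77.5   0.   70.1 -50.2]
```

```bash
python3 - <<'E'
from h import *
im,d=bot.capture("scene"); np.savez("pics/scene8.npz",p=im,d=d)
s=bot.read_state(); p=np.array(s['position'])
x,y,w,h,z=465,215,70,100,6
A=cv2.resize(im[y:y+h,x:x+w,::-1],None,fx=z,fy=z,interpolation=3); A0=A.copy()
for q in (.054,.0475,.167):
    c=((proj("scene",p-[0,0,q])[0]-[x,y]+.5)*z).astype(int); cv2.circle(A,tuple(map(int,c)),3,(0,255,0),-1)
cv2.imwrite("pics/r8.png",np.hstack([A0,A])[:600,:800])
print(proj("scene",p-[0,0,.167]))
E
```

```text
[[492.89145697 308.93284645]]
```

View pics/r8.png

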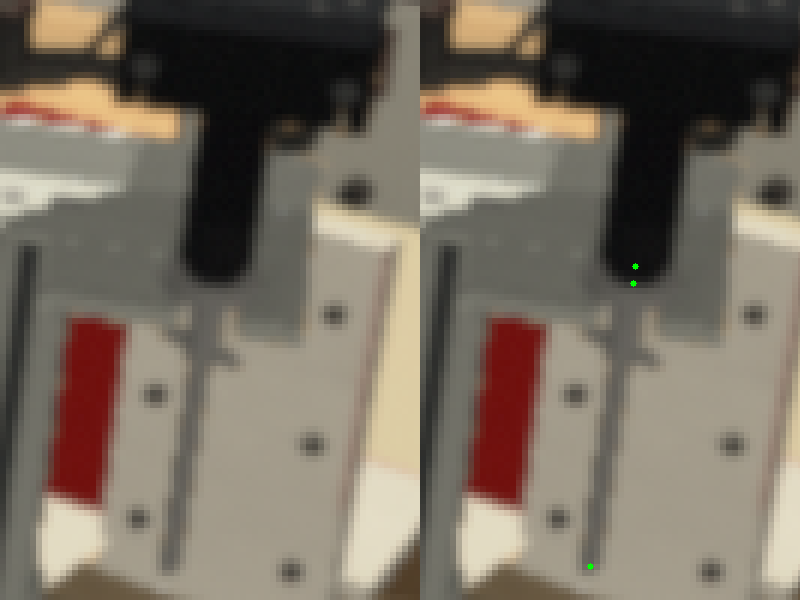

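The collar touches the shelf at about the expected height. I'll ease off slightly and release.

>>> jog_arm(motion=[0, -0.8, 0, 0, 0, 0, 0, -0.8, 0, 0, 0, 0])

```text
time_s: 23.62
position: [0.5763, -0.3089, 0.2474]
tcp_rot: [[0.212, 0.001, 0.977], [-0.977, -0.0, 0.212], [0.0, -1.0, 0.001]]
force: [-2.1, 1.2, 6.1]
opening: 0.269
```

```bash
python3 st.py
```

```text
23.625 [ 0.5763 -0.3089  0.2474] s 23.21 F tool [-1.61 -6.08 -1.75] M tool [-0.51 -0.04  0.26] 23.435503778478502 [-38.   32.3  77.5   0.   70.1 -50.2]
```

>>> jog_arm(motion=[0, -0.7, 0, 0, 0, 0, 0, -1.2, 0, 0, 0, 0, 0, -1.2, 0, 0, 0, 0])

```text
time_s: 24.0
position: [0.5763, -0.3089, 0.2474]
tcp_rot: [[0.212, 0.001, 0.977], [-0.977, 0.0, 0.212], [-0.0, -1.0, 0.001]]
force: [-1.1, 0.5, 4.5]
opening: 0.271
```

```bash
python3 st.py
```

```text
24.0 [ 0.5763 -0.3089  0.2474] s 23.23 F tool [-0.75 -4.5  -1.  ] M tool [-0.41  0.    0.22] 23.561477530949038 [-38.   32.3  77.5   0.   70.2 -50.2]
```

>>> jog_arm(motion=[0, -1, 0, 0, 0, 0, 0, -1, 0, 0, 0, 0])

```text
time_s: 24.25
position: [0.5763, -0.3088, 0.2475]
tcp_rot: [[0.212, 0.0, 0.977], [-0.977, 0.001, 0.212], [-0.001, -1.0, 0.001]]
force: [-0.1, 0.3, -0.6]
opening: 0.268
```

>>> jog_arm(motion=[0, 0, 0, 0, 0, 0, 0, 0, 0, 0, 0, 0, 0, 0, 0, 0, 0, 0, 0, 0, 0, 0, 0, 0, 0, 0, 0, 0, 0, 0, 0, 0, 0, 0, 0, 0], gripper=0.6)

```text
time_s: 25.0
position: [0.5763, -0.3088, 0.2482]
tcp_rot: [[0.212, 0.001, 0.977], [-0.977, 0.001, 0.212], [-0.0, -1.0, 0.001]]
force: [-0.9, -0.2, -0.1]
opening: 0.598
```

```bash
python3 st.py;  python3 - <<'E'
from h import *
im,d=bot.capture("scene"); np.savez("pics/scene9.npz",p=im,d=d)
x,y,w,h,z=440,200,100,115,5
cv2.imwrite("pics/r9.png",cv2.resize(im[y:y+h,x:x+w,::-1],None,fx=z,fy=z,interpolation=3))
E
```

```text
25.0 [ 0.5763 -0.3088  0.2482] s 23.96 F tool [ 0.05  0.11 -0.92] M tool [-0.1   0.   -0.06] 51.99541645947575 [-38.   32.3  77.4   0.1  70.3 -50.2]
```

View pics/r9.png

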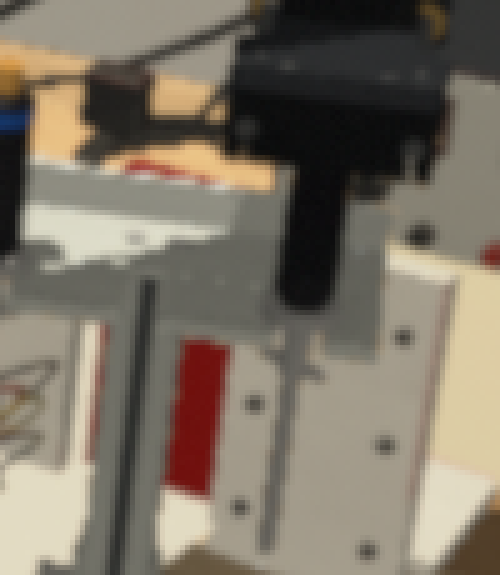

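Released, and the sensor hangs still. Retreating straight up.

>>> jog_arm(motion=[0, -3, 0, 0, 0, 0, 0, -10, 0, 0, 0, 0, 0, -22, 0, 0, 0, 0, 0, -37, 0, 0, 0, 0, 0, -54, 0, 0, 0, 0, 0, -72, 0, 0, 0, 0, 0, -90, 0, 0, 0, 0, 0, -106, 0, 0, 0, 0, 0, -118, 0, 0, 0, 0, 0, -125, 0, 0, 0, 0, 0, -125, -15, 0, 0, 0, 0, -125, -45, 0, 0, 0, 0, -125, -85, 0, 0, 0, 0, -125, -125, 0, 0, 0, 0, -125, -150, 0, 0, 0, 0, -125, -160, 0, 0, 0, 0, -125, -160, 0, 0, 0])

```text
time_s: 27.18
position: [0.4193, -0.3428, 0.3729]
tcp_rot: [[0.211, 0.001, 0.978], [-0.978, 0.001, 0.211], [-0.001, -1.0, 0.001]]
force: [0.4, -0.4, 0.7]
opening: 0.599
```

```bash
python3 st.py;  python3 - <<'E'
from h import *
for n in("scene","top"):
    p,d=bot.capture(n); np.savez(f"pics/{n}10.npz",p=p,d=d)
x,y,w,h,z=400,190,130,130,4
A=cv2.resize(load("scene",10)[0][y:y+h,x:x+w,::-1],(400,400),interpolation=3)
x,y,w,h=380,190,110,110
B=cv2.resize(load("top",10)[0][y:y+h,x:x+w,::-1],(400,400),interpolation=3)
cv2.imwrite("pics/e1.png",np.hstack([A,B]))
cv2.imwrite("pics/e2.png",load("top",10)[0][:,:,::-1]); cv2.imwrite("pics/e3.png",load("scene",10)[0][:,:,::-1])
E
```

```text
27.175 [ 0.4193 -0.3428  0.3729] s 209.52 F tool [ 0.51 -0.68  0.3 ] M tool [-0.03  0.01 -0.07] 52.12452520124115 [-51.1  16.3  84.    0.1  79.7 -63.3]
```

View pics/e1.png

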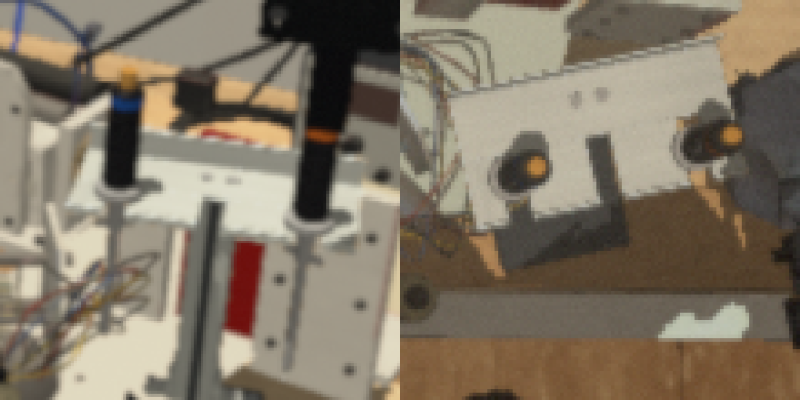

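View pics/e3.png

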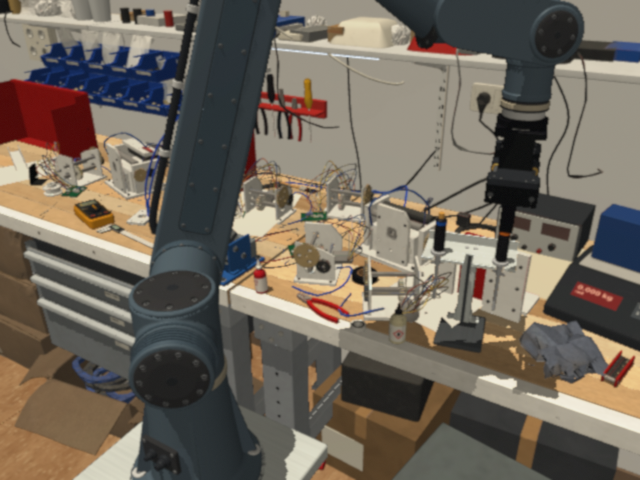

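```bash
python3 - <<'E'
from h import *
from plan import S,back
left=np.array([-back[1],back[0],0])
for n,R in {"top":(400,190,120,80),"scene":(425,200,95,60)}.items():
    p,d=load(n,10); hsv=cv2.cvtColor(p,cv2.COLOR_RGB2HSV).astype(int); m=(hsv[...,0]>10)&(hsv[...,0]<28)&(hsv[...,1]>140)&(hsv[...,2]>120)
    x,y,w,h=R; q=np.zeros_like(m); q[y:y+h,x:x+w]=m[y:y+h,x:x+w]
    nl,lab,st,ce=cv2.connectedComponentsWithStats(q.astype(np.uint8))
    for i in range(1,nl):
        if st[i,4]>=6:
            P=plane(n,*ce[i],.282); v=P-S; print(n,st[i],ce[i].round(1),'rel right seat: back',round(v@back*1e3,1),'left',round(v@left*1e3,1))
print('plug seat expected scene',proj("scene",S+[0,0,.092]),'tip',proj("scene",S-[0,0,.113]),'collar',proj("scene",S))
A=load("scene",10)[0][235:320,470:520,::-1]; z=7
B=cv2.resize(A,None,fx=z,fy=z,interpolation=3)
f=lambda P:tuple(int(t) for t in ((proj("scene",P)[0]-[470,235]+.5)*z).round())
Bm=B.copy(); cv2.line(Bm,f(S),f(S-[0,0,.113]),(0,255,0),1)
for zz in(0,.007):
    cv2.polylines(Bm,[np.array([f(S+[.016*np.cos(t),.016*np.sin(t),zz]) for t in np.linspace(0,6.28,40)])],True,(255,0,255),1)
cv2.imwrite("pics/e4.png",np.hstack([B,Bm]))
E
```

```text
top [469 225   5   4  18] [471.  226.7] rel right seat: back -3.4 left 0.8
top [415 233   5   5  20] [417.2 235.2] rel right seat: back 2.4 left 125.0
scene [439 212   5   6  27] [440.9 214.4] rel right seat: back -5.5 left 124.3
scene [501 233   6   2  10] [503.1 233.6] rel right seat: back -55.0 left 2.0
plug seat expected scene [[505.96165282 221.57952067]] tip [[492.5952595  310.05947292]] collar [[499.69753653 263.04535947]]
```

View pics/e4.png

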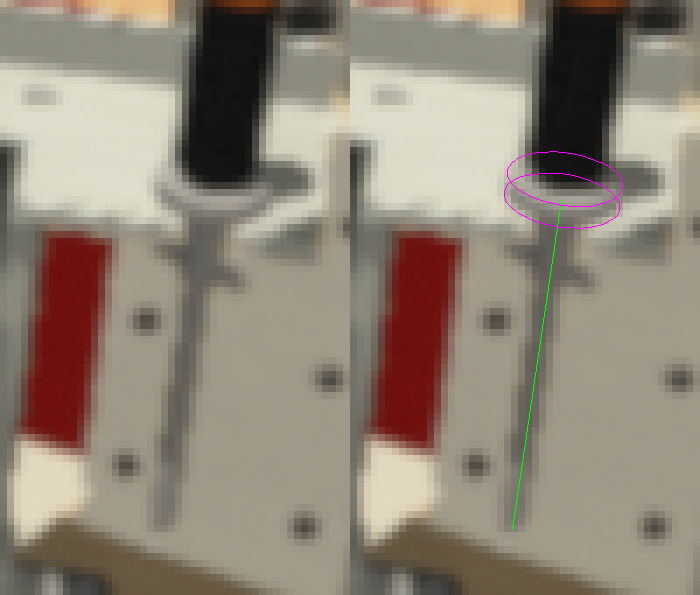

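```bash
python3 - <<'E'
from h import *
from plan import S,back
left=np.array([-back[1],back[0],0])
def pic(n,k,B,x,y,w,h,z):
    A=cv2.resize(load(n,k)[0][y:y+h,x:x+w,::-1],None,fx=z,fy=z,interpolation=3)
    f=lambda P:tuple(int(t) for t in ((proj(n,P)[0]-[x,y]+.5)*z).round())
    M=A.copy(); cv2.line(M,f(B+[0,0,.092]),f(B-[0,0,.113]),(0,255,0),1)
    for zz,r in((0,.016),(.007,.016),(.007,.012),(.092,.006)):
        cv2.polylines(M,[np.array([f(B+[r*np.cos(t),r*np.sin(t),zz]) for t in np.linspace(0,6.28,40)])],True,(255,0,255),1)
    return np.hstack([A,M])
Lf=S+.124*left
a=pic("scene",10,Lf,420,205,40,100,5); b=pic("scene",10,S,475,220,40,100,5)
cv2.imwrite("pics/f1.png",np.hstack([a,b]))
a=pic("top",10,Lf,395,215,40,40,9); b=pic("top",10,S,450,205,40,40,9)
cv2.imwrite("pics/f2.png",cv2.resize(np.vstack([a,b]),(600,600)))
E
```

```text
(no output)
```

View pics/f1.png

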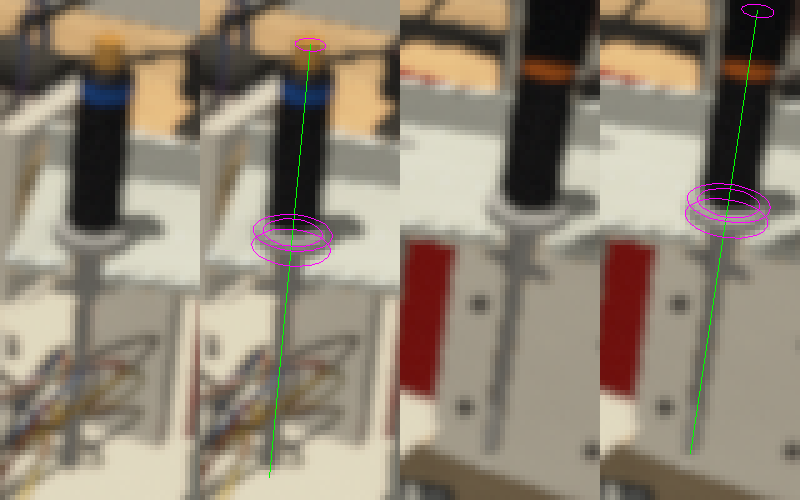

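View pics/f2.png

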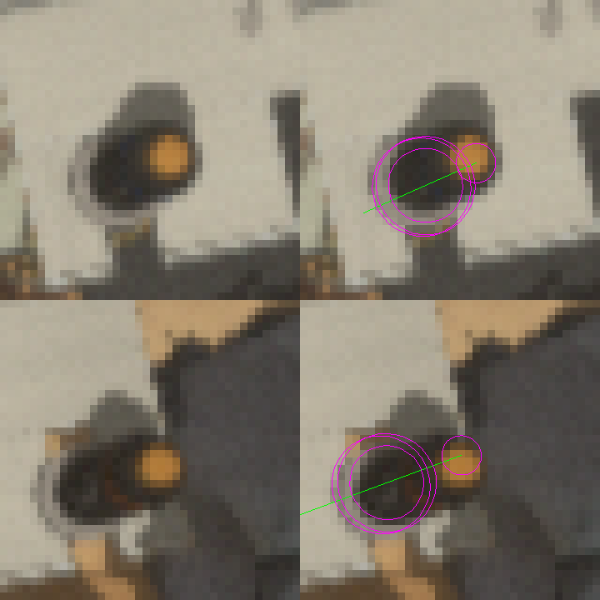

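The orange-banded sensor hangs upright in the right fork, about 2–3.5 mm in front of the seat centre, and its collar is level with the spare's. In the scene view the bottles at (261,280) and (398,325) and the spare at (440,235) are unchanged. Handing in.

```bash
python3 -c "
from rig import bot
print(bot.hand_in()); print(bot.read_state()['time_s'])"
```

```text
the job is handed in; nothing more can be done
None
the job is handed in; nothing more can be done
```

The orange-banded sensor is out of the heater block and hanging upright in the right fork of the rack. I handed the job in at about 27 s; the hand-in gives no verdict.

**Unlocking:** I gripped the handle along its own axis, pressed it in about 6 mm (about 8 N) and turned it anticlockwise 76°. I felt no clear stop at 70°, and the turning moment stayed under 0.1 N m. It then rose freely and came straight out, with at most about 3.5 N of side load.

**Hanging:** It entered the fork from the front without any contact force, was lowered until the collar touched, and was released. The arm is now clear of everything.

**Last checks (camera):**
- **Sensor:** It hangs upright, leaning about 1°. The collar is about 2–3.5 mm in front of the seat centre, within the 9 mm allowed.
- **Spare and bottles:** The blue-banded sensor and both bottles are where they were.

**Disagreements:**
- **Contact height:** The collar touched the shelf about 3 mm earlier than I expected. The pictures suggest I had misjudged the gripping height, because the collar looks level with the spare's.
- **Camera overlay:** In the side view, the predicted positions in the rack were 1–3 pixels off, for the spare as well.

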